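# Tighten the clamp nut of a pressure vessel behind its guard

## Robot

A 7-joint arm with a two-finger parallel gripper is mounted at the origin on the work surface. World frame = base frame: x ahead of the robot, y to its left, z up, the work surface at z = 0. Lengths are in mm, angles in rad, forces in N, time in s.
With the tool pointing down it reaches from about 400 to 925 mm from the base axis. Payload 4.1 kg.
Tool frame: the origin (TCP) lies midway between the tips of the shut fingers; the grasp point (between the pads) lies manip.grip_point_offset behind it (manip.grip_point_offset is the distance from the TCP to the grasp point, in mm); z points along the fingers, y is the line along which they close (so a half turn about z gives the same grasp; the last joint's range is limited). The gripper opens to 85 mm and grips with 20 to 120 N. Pads are 22 mm wide; open, the fingers measure 114 mm over their backs; the gripper's body (76 mm by 85 mm) begins 54 mm behind the grasp point. The pads swing forward as they close: fully open they stand 13 mm farther back than shut.
Start: joints at [-1.324, 0.398, 0.045, 1.537, -0.019, 1.207, -0.051], TCP at [220.298, 611.566, 231.347] pointing down, gripper open.
Joint ranges: [-2.82, 2.82], [-0.49, 2.23], [-1.37, 1.46], [0, 2.46], [-1.36, 4.5], [0.23, 2], [-2.94, 2.94]. Speed limits (rad/s): [2.57, 2.57, 3.14, 3.14, 3.14, 3.14, 3.14].

## Interface

Orientations are given as a unit quaternion [x, y, z, w].
In Python, from cell import sensors, cams, job, manip gives the robot as it stands. The module is installed in compiled form; this text tells all that it offers.
- The arm moves only by the tool drive_tool, never from a script. Its argument "rows" is a list that holds one entry, the list of rows, each a list of 7 numbers: the shift along the tool's x, y, z in units of 100 mm (1.0 is 100 mm), then the turn, a rotation vector about the tool's x, y, z in units of pi rad (1.0 is pi rad), then the opening, from 0 (shut) to 1 (fully open). In form: [[[x, y, z, ax, ay, az, fingers], ...]]. A call has exactly 10 rows; each row is the pose to reach, as a shift and turn from the pose commanded when the call began, along the tool's axes at that moment, turning the shorter way round; what a row does not reach only later rows make up. A row lasts 1/10 s, in which the tool goes at most 50 mm and 8.59 degrees, less where a joint would pass 70% of its speed; a pose out of reach is approached as far as the arm can. A call with a number of a shift or a turn outside -1 to 1 is refused whole. A call with a gripper value outside its range is refused whole. The fingers move at their own pace and stop on an object; "newtons" is the grip in N (left out, the last holds). Time passes only in rows, so rows that repeat a pose let the fingers close, or fill a call up. It gives the time, the measured TCP pose, the force, the opening and the grip force at its end, in the units of the state.
- sensors.sense(): the state, without advancing time (a new reading comes with each control period).
- cams.grab_frame(name): name is "scene" or "top" or "wrist"; returns a dict with "img" (480x640x3 uint8, red, green, blue), "fx", "fy", "cx", "cy" (pixels), "dist_coeffs" ([k1, k2, p1, p2, k3] as OpenCV has them; the pictures are not rectified), "world_to_cam" (4x4, takes a point from world to camera coordinates). Camera axes: x right, y down, z forward; pixel columns grow to the right and rows downward; lengths in mm; the calibration is good to about 2 mm. A picture is of the moment at which its call begins. There is no depth.
- job.finish_job(): hands the job in; it is judged then, once.
Trained networks look in a picture, given as the dict that the camera call returned (one of the last four; its "shot" number tells which), for a name from the list of things; names that differ only in an ending like _2 or _b are one class to them, and where a whole thing is asked for, a point or a joint stands for the part that bears it (a point fixed in the world has none). Each returns a list of dicts, best first, with "conf" (0 to 1); they miss things now and then, are a little off and sometimes report something else, mostly with a low value. They report only what shows in the picture. A call takes as long as a camera call.
- cams.boxes_of(picture, label): "location" ([column, row] in pixels, amid what is visible of it).
- cams.regions_of(picture, label): "region" (480x640 bool, what is visible of it) and "location" ([column, row] in pixels, amid what is visible of it).
The state is a dict: "clock": time; "joint_pos": joint angles; "qvel": joint speeds; "joint_efforts": joint torques, N m; "ee_pos": TCP position; "eef_rot": TCP orientation; "ft_force": force on the tool from outside, world axes, zero at the start; "wrist_torque": the same for the moment, N m; "width": opening from 0.0 (shut) to 1.0 (fully open); "finger_force": force on a finger pad.
Only numpy, scipy, OpenCV 4.12 (cv2) and the standard library are available. Lean on these libraries where they do the work, as an engineer would, in place of code of your own. Each camera call takes 0.05 s, during which the arm holds its last target. There are 200 camera calls.

## Task

Slide the guard plate of the pressure vessel fully back off the clamp nut and leave it there, then tighten the nut clockwise with the big end of the double-ended ring spanner until it comes up against its stop. The side walls leave room for only a short swing, so lift the spanner off and reseat it for each stroke. Do not turn the nut with the fingers; when it is tight, lay the spanner flat in the middle of its black rubber mat and leave the other things on the bench where they are.

Things in the scene. Friction and masses are not known exactly. Their poses are not given: they have to be found in the camera images.
- block: Fixed aluminium clamp block, grey heater body behind. Origin on the bench under the nut's axis; +x to the heater, open side -x. mm: flat top z 40 (x -25..60, y +-65); side walls from y +-45 to +-55 over x -25..60 and back wall from x 50, all up to z 80; heater x 63..138, z 79. Nothing in front of x -25. The walls let the seated handle point up to about 53 deg either side of -x.
- guard (a joint): Travel in m of the steel guard plate (65 x 110 x 5 mm, underside at z = 83 mm in the block frame) that slides along the block's +x above the walls. Near 0 it covers the nut so that the spanner cannot go on; at 0.070 (end stop) it is fully back and the nut is free from above. It stays where it is left and takes about 4 N to slide.
- guard_knob (a point): Centre of the top of the guard's round upright steel knob, diameter 20 mm, 30 mm high, standing on the plate (plate top at z = 88 mm, knob top at 118 mm in the block frame, at x = -22 + travel, y = 0). Its axes are parallel to the block's.
- hex_nut: Steel hexagon nut, 30 mm across flats, axis vertical. Origin at the centre of its underside, level with the block's top (z = 40 mm in the block frame). 22 mm high: flats up to 16 mm, then a round cone tapering to a 19 mm top. Its x axis points at the middle of a flat, so its corners lie at 30, 90, 150 .. degrees from it.
- nut_turn (a joint): Angle in rad that the nut has turned, growing clockwise seen from above; starts at 0.82 to 1.12, hard stop (tight) at 3.14. At 0 and at 3.14 its corners, and so the seated spanner's handle, point along 30, 90, 150, 210 .. degrees in the block frame (counterclockwise from +x). Turning takes a steady 0.35 N m; the nut stays where it is left.
- spanner: Loose steel double-ended ring spanner, 0.3 kg. Origin: underside, axis of the BIG ring; +x along the handle to the small ring (axis at 170 mm, too small for the nut). Rings 26 mm high, open through. Big ring: hex hole 32.6 mm across flats, two corners on the x axis, outer radius 26 mm; fits when the handle points along a nut corner, play 9 deg each way. Seated, it rests on the block's top.
- spanner_grip (a point): Balance point, middle of the spanner's handle (x = 85 mm, y = 0, 18 mm above the spanner's underside); axes as the spanner's. The handle is a straight bar, 14 mm wide in y, from x = 20 to 156 mm, 10 to 26 mm above the underside. Grip it here across its width.
- mat: Black rubber mat, 260 x 130 mm, 3 mm thick, fixed on the bench; origin at the centre of its underside, x along its length. The spanner starts on it. It may be on either side of the block.
- jar: Sample jar with red lid, 60 mm diameter, 75 mm high; origin at the underside. To be left alone.
- beaker: Glass beaker, 70 mm diameter, 90 mm high; origin at the underside. To be left alone.
- amber: Amber glass bottle, 56 mm diameter, 120 mm high; origin at the underside. To be left alone.
- dish: Clear closed culture dish, 70 mm diameter, 16 mm high; origin at the underside. To be left alone.
- driver: Screwdriver with black handle lying on the bench. To be left alone.
- tube_rack: White rack, 160 x 70 mm, 69 mm high, with capped tubes, fixed on the bench at the other side of the block from the mat; origin at the underside.

How it is judged:
By the outcome, as a careful person would: the job done as asked, in the order asked, and still so for the second after the job is handed in, with the robot touching nothing.
It also fails if it takes over 70 s, if anything falls off the work surface, if the arm or the gripper's body presses on something with over 40 N, if the wrist force passes 120 N, or if a joint passes its speed limit or range.

## Working session

There is one attempt and no reset: what is moved stays moved. The work goes in short steps, Python scripts to look and compute and a tool call to move; the robot and the scene stay as the last step left them, time stands still between calls to the robot, and variables do not carry over. Pictures are saved under pics/ and viewed, at most 10 in all, crops included, and the job is handed in when it is done.

Besides the shell and the picture viewer there is one more tool, called after ">>>" by a JSON object that holds its "op" and its "data". drive_tool: Moves the arm, as the interface text tells. Its arguments: {"type":"object","properties":{"rows":{"type":"array","items":{"type":"array","items":{"type":"array","items":{"type":"number","minimum":-1,"maximum":1}}}},"newtons":{"type":"number"}},"required":["rows"]}

```bash
mkdir -p pics
cat > h.py <<'E'
import numpy as np, cv2
from cell import sensors, cams, job, manip
from scipy.spatial.transform import Rotation as R
def grab(n,save=None):
    f=cams.grab_frame(n)
    if save: cv2.imwrite('pics/'+save,f['img'][:,:,::-1])
    return f
def ray(f,uv):
    K=np.array([[f['fx'],0,f['cx']],[0,f['fy'],f['cy']],[0,0,1.]])
    p=cv2.undistortPoints(np.array(uv,float).reshape(-1,1,2),K,np.array(f['dist_coeffs'],float)).reshape(-1,2)
    T=np.array(f['world_to_cam']);Rm=T[:3,:3];o=-Rm.T@T[:3,3]
    return o,np.c_[p,np.ones(len(p))]@Rm
def atz(f,uv,z):
    o,d=ray(f,uv); return o+d*((z-o[2])/d[:,2])[:,None]
def proj(f,P):
    K=np.array([[f['fx'],0,f['cx']],[0,f['fy'],f['cy']],[0,0,1.]]);T=np.array(f['world_to_cam'])
    return cv2.projectPoints(np.array(P,float).reshape(-1,1,3),cv2.Rodrigues(T[:3,:3])[0],T[:3,3],K,np.array(f['dist_coeffs'],float))[0].reshape(-1,2)
E
python3 - <<'E'
from h import *
np.set_printoptions(precision=1,suppress=True)
print(manip.grip_point_offset, sensors.sense())
for n in['top','scene']:
    f=grab(n,n+'0.png'); print(n,np.array(f['world_to_cam']),f['fx'])
    for l in['block','guard','guard_knob','hex_nut','spanner','spanner_grip','mat','tube_rack','jar','beaker','amber','dish','driver']:
        b=cams.boxes_of(f,l); print(l,[(np.round(x['location']),round(x['conf'],2)) for x in b[:2]], atz(f,b[0]['location'],0) if b else '')
E
```

```text
18.700000000000003 {'clock': 0.0, 'joint_pos': array([-1.3,  0.4,  0. ,  1.5, -0. ,  1.2, -0.1]), 'qvel': array([ 0.,  0.,  0.,  0., -0.,  0., -0.]), 'joint_efforts': array([ -0. , -47.5,   1.4, -25.4,   0. ,   0. ,   0. ]), 'ee_pos': array([220.1, 610.9, 230.2]), 'eef_rot': array([ 0.2,  1. , -0. , -0. ]), 'ft_force': array([ 0. , -0.2,  0.4]), 'wrist_torque': array([0., 0., 0.]), 'finger_force': 0.0, 'width': 1.001605225477993}
top [[   0.    -1.     0.    62. ]
 [  -1.    -0.    -0.2  581.8]
 [   0.2   -0.    -1.  1360.2]
 [   0.     0.     0.     1. ]] 616.2256361318783
block [(array([338., 224.]), 0.79)] [[623.7   0.    0. ]]
guard [(array([333., 242.]), 0.8), (array([302., 322.]), 0.3)] [[579.9  10.4   0. ]]
guard_knob [(array([334., 243.]), 0.72)] [[578.7  10.1   0. ]]
hex_nut [(array([431., 180.]), 0.31)] [[ 736.2 -228.3    0. ]]
spanner [(array([206., 253.]), 0.97)] [[551.7 313.6   0. ]]
spanner_grip [(array([204., 255.]), 0.83)] [[546.8 316.8   0. ]]
mat [(array([210., 256.]), 0.57)] [[543.6 302.8   0. ]]
tube_rack [(array([461., 273.]), 0.63), (array([141., 229.]), 0.19)] 
[... 589 characters left out ...]
]]
guard_knob [(array([287., 261.]), 0.78)] [[512.7  37.8   0. ]]
hex_nut [] 
spanner [(array([384., 219.]), 0.77)] [[558.3 317.4  -0. ]]
spanner_grip [(array([381., 210.]), 0.7)] [[532.  332.1   0. ]]
mat [(array([377., 220.]), 0.62)] [[548.6 299.6  -0. ]]
tube_rack [(array([159., 330.]), 0.93), (array([300., 288.]), 0.26)] [[ 491.3 -291.7    0. ]]
jar [(array([402., 272.]), 0.75)] [[705.5 238.8   0. ]]
beaker [(array([244., 382.]), 0.72)] [[ 701.6 -204.3    0. ]]
amber [(array([440., 191.]), 0.85), (array([379., 213.]), 0.74)] [[577.8 510.4   0. ]]
dish [(array([274., 220.]), 0.7)] [[387.7  83.1   0. ]]
driver [(array([215., 246.]), 0.86), (array([438., 194.]), 0.24)] [[368.  -80.1   0. ]]
```

Run:
```python
import cv2
a=cv2.imread('pics/top0.png')[120:360,120:520]
cv2.imwrite('pics/top0c.png',cv2.resize(a,(800,480),interpolation=cv2.INTER_CUBIC))
```

```text
(no output)
```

View pics/top0c.png

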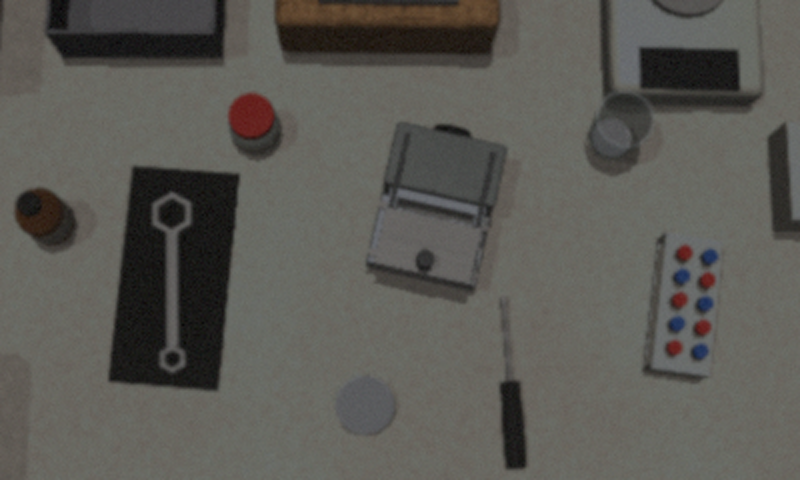

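View pics/scene0.png

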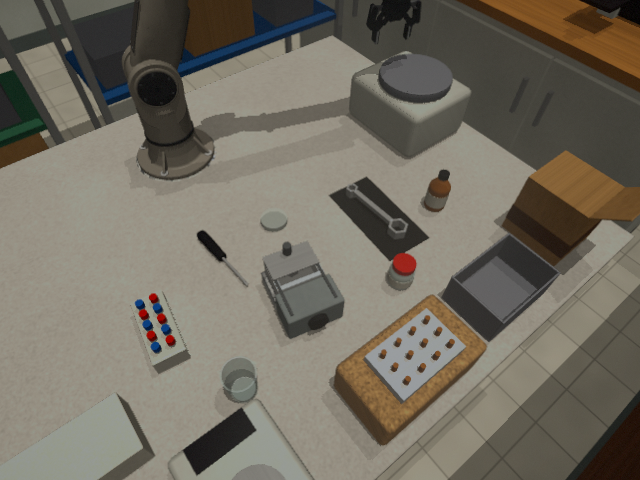

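Top view: guard closed with its knob at about px (332,248). The block is yawed about -13°. The spanner lies on the mat, big ring at about (206,226) and small ring at about (206,299), with the mat to the left of the block. Next I'll measure these.

```bash
cat >> h.py <<'E'
np.set_printoptions(precision=2,suppress=True)
def row(P,yaw):
    """shift/turn (tool units) to TCP P with tool down, tool y axis at world angle yaw (deg), mod 180"""
    s=sensors.sense();R0=R.from_quat(s['eef_rot']);best=None
    for k in(0,180):
        a=np.radians(yaw+k);y=np.array([np.cos(a),np.sin(a),0]);z=np.array([0,0,-1.]);x=np.cross(y,z)
        d=(R0.inv()*R.from_matrix(np.c_[x,y,z])).as_rotvec()
        if best is None or np.linalg.norm(d)<np.linalg.norm(best): best=d
    return np.round(np.r_[R0.inv().apply(np.array(P)-s['ee_pos'])/100,best/np.pi],4).tolist()
def st():
    s=sensors.sense();y=R.from_quat(s['eef_rot']).as_matrix()
    print('t',round(s['clock'],2),'p',s['ee_pos'],'yaw',np.degrees(np.arctan2(y[1,1],y[0,1])),'tilt z',y[:,2],'q',s['joint_pos'],'F',s['ft_force'],'w',s['width'],s['finger_force'])
E
python3 - <<'E'
from h import *
f=grab('top')
c=lambda pts:np.array(pts,float)/2+120
print('mat corners',m:=atz(f,c([(133,168),(239,174),(218,389),(109,381)]),3), m.mean(0), np.linalg.norm(np.diff(m,axis=0),axis=1))
for l,z in[('spanner',26),('mat',3),('guard',88)]:
    g=cams.regions_of(f,l)[0];r=g['region'].astype(np.uint8)
    print(l,g['conf'],r.sum())
    cnt=max(cv2.findContours(r,0,cv2.CHAIN_APPROX_NONE)[0],key=cv2.contourArea).reshape(-1,2)
    W=atz(f,cnt,z)[:,:2].astype(np.float32); rc=cv2.minAreaRect(W); print(rc, cv2.boxPoints(rc))
print('rings',atz(f,c([(172,212),(172,358)]),29))
print('plate',atz(f,c([(370,266),(473,290)]),88))
print('knob',atz(f,c([(425,256)]),118), atz(f,cams.boxes_of(f,'guard_knob')[0]['location'],105))
g=grab('scene');print('knob scene',atz(g,cams.boxes_of(g,'guard_knob')[0]['location'],105), atz(g,[[287,246]],118))
st()
E
```

```text
mat corners [[670.23 364.16   3.  ]
 [663.59 235.73   3.  ]
 [406.64 253.8    3.  ]
 [414.3  382.24   3.  ]] [538.69 308.98   3.  ] [128.6  257.59 128.68]
spanner 0.66 682
((529.985107421875, 307.74957275390625), (207.44371032714844, 47.33588790893555), 2.3122615814208984) [[425.39 327.21]
 [427.3  279.92]
 [634.58 288.29]
 [632.67 335.58]]
mat 0.61 4950
((539.6800537109375, 309.9781799316406), (129.84637451171875, 261.324462890625), 85.51895141601562) [[404.34 255.46]
 [664.87 235.04]
 [675.02 364.49]
 [414.49 384.91]]
guard 0.85 1410
((563.9022827148438, 14.363250732421875), (109.77830505371094, 66.21752166748047), 77.26290130615234) [[519.51 -31.88]
 [584.09 -46.47]
 [608.3   60.6 ]
 [543.71  75.2 ]]
rings [[611.21 310.56  29.  ]
 [440.07 304.68  29.  ]]
plate [[539.66  78.02  88.  ]
 [513.52 -36.56  88.  ]]
knob [[546.39  18.25 118.  ]] [[563.35  13.85 105.  ]]
knob scene [[571.48   5.42 105.  ]] [[549.26  16.87 118.  ]]
t 1.75 p [220.26 611.57 231.32] yaw 70.19066020423237 tilt z [-0.  0. -1.] q [-1.32  0.4   0.05  1.54 -0.02  1.21 -0.05] F [-0.25  0.6   0.32] w 0.9983984059454852 0.0
```

>>> {"op": "drive_tool", "data": {"rows": [[[-0.1, -0.09, 0, 0, 0, 0, 1], [-0.2, -0.18, 0, 0, 0, 0, 1], [-0.3, -0.27, 0, 0, 0, 0, 1], [-0.4, -0.36, 0, 0, 0, 0, 1], [-0.5, -0.45, 0, 0, 0, 0, 1], [-0.6, -0.54, 0, 0, 0, 0, 1], [-0.7, -0.63, 0, 0, 0, 0, 1], [-0.8, -0.72, 0, 0, 0, 0, 1], [-0.9, -0.81, 0, 0, 0, 0, 1], [-1, -0.9, 0, 0, 0, 0, 1]]]}}

```text
clock: 2.75
ee_pos: [284.4, 492.0, 231.3]
eef_rot: [0.172, 0.985, 0.0, 0.0]
ft_force: [1.3, -0.6, 0.2]
width: 0.998
finger_force: 0.0
```

>>> {"op": "drive_tool", "data": {"rows": [[[-0.1, -0.09, 0, 0, 0, 0, 1], [-0.2, -0.18, 0, 0, 0, 0, 1], [-0.3, -0.27, 0, 0, 0, 0, 1], [-0.4, -0.36, 0, 0, 0, 0, 1], [-0.5, -0.45, 0, 0, 0, 0, 1], [-0.6, -0.54, 0, 0, 0, 0, 1], [-0.7, -0.63, 0, 0, 0, 0, 1], [-0.8, -0.72, 0, 0, 0, 0, 1], [-0.9, -0.81, 0, 0, 0, 0, 1], [-1, -0.9, 0, 0, 0, 0, 1]]]}}

```text
clock: 3.75
ee_pos: [348.0, 373.5, 231.3]
eef_rot: [0.172, 0.985, 0.0, 0.0]
ft_force: [0.3, -0.6, -1.3]
width: 1.001
finger_force: 0.0
```

>>> {"op": "drive_tool", "data": {"rows": [[[-0.1, -0.09, 0, 0, 0, 0, 1], [-0.2, -0.18, 0, 0, 0, 0, 1], [-0.3, -0.27, 0, 0, 0, 0, 1], [-0.4, -0.36, 0, 0, 0, 0, 1], [-0.5, -0.45, 0, 0, 0, 0, 1], [-0.6, -0.54, 0, 0, 0, 0, 1], [-0.7, -0.63, 0, 0, 0, 0, 1], [-0.8, -0.72, 0, 0, 0, 0, 1], [-0.9, -0.81, 0, 0, 0, 0, 1], [-1, -0.9, 0, 0, 0, 0, 1]]]}}

```text
clock: 4.75
ee_pos: [411.6, 254.9, 231.3]
eef_rot: [0.172, 0.985, 0.0, 0.0]
ft_force: [0.2, 0.7, 0.3]
width: 0.999
finger_force: 0.0
```

>>> {"op": "drive_tool", "data": {"rows": [[[-0.1, -0.09, 0, 0, 0, 0, 1], [-0.2, -0.18, 0, 0, 0, 0, 1], [-0.3, -0.27, 0, 0, 0, 0, 1], [-0.4, -0.36, 0, 0, 0, 0, 1], [-0.5, -0.45, 0, 0, 0, 0, 1], [-0.6, -0.54, 0, 0, 0, 0, 1], [-0.7, -0.63, 0, 0, 0, 0, 1], [-0.8, -0.72, 0, 0, 0, 0, 1], [-0.9, -0.81, 0, 0, 0, 0, 1], [-1, -0.9, 0, 0, 0, 0, 1]]]}}

```text
clock: 5.75
ee_pos: [475.1, 136.3, 231.3]
eef_rot: [0.172, 0.985, 0.0, 0.0]
ft_force: [1.4, 0.2, -0.3]
width: 0.998
finger_force: 0.0
```

>>> {"op": "drive_tool", "data": {"rows": [[[-0.1, -0.09, 0, 0, 0, 0, 1], [-0.2, -0.18, 0, 0, 0, 0, 1], [-0.3, -0.27, 0, 0, 0, 0, 1], [-0.4, -0.36, 0, 0, 0, 0, 1], [-0.5, -0.45, 0, 0, 0, 0, 1], [-0.6, -0.54, 0, 0, 0, 0, 1], [-0.7, -0.63, 0, 0, 0, -0.01, 1], [-0.8, -0.72, 0, 0, 0, -0.02, 1], [-0.9, -0.81, 0, 0, 0, -0.03, 1], [-1, -0.9, 0, 0, 0, -0.04, 1]]]}}

```text
clock: 6.75
ee_pos: [538.5, 17.7, 231.2]
eef_rot: [0.109, 0.994, -0.0, -0.0]
ft_force: [0.2, 0.5, 0.2]
width: 1.0
finger_force: 0.0
```

Run:
```python
from h import *
st(); f=grab('wrist','w1.png'); print(f['world_to_cam'],f['fx'])
for l in['guard_knob','guard','hex_nut']:
    print(l,[(x['location'],x['conf'],atz(f,x['location'],103)) for x in cams.boxes_of(f,l)[:2]])
```

```text
t 6.75 p [538.53  17.67 231.24] yaw 77.47033566094198 tilt z [-0. -0. -1.] q [-0.51  0.22  0.47  1.81 -0.11  1.14  1.34] F [0.25 0.46 0.23] w 1.0004774164814163 0.0
[[   0.22    0.98   -0.   -134.2 ]
 [   0.93   -0.21    0.29 -536.44]
 [   0.29   -0.06   -0.96  225.76]
 [   0.      0.      0.      1.  ]] 331.84773682832093
guard_knob [([316.0, 246.4], 0.88, array([[556.96,  16.24, 103.  ]]))]
guard [([313.2, 245.5], 0.92, array([[555.64,  14.06, 103.  ]]))]
hex_nut []
```

View pics/w1.png

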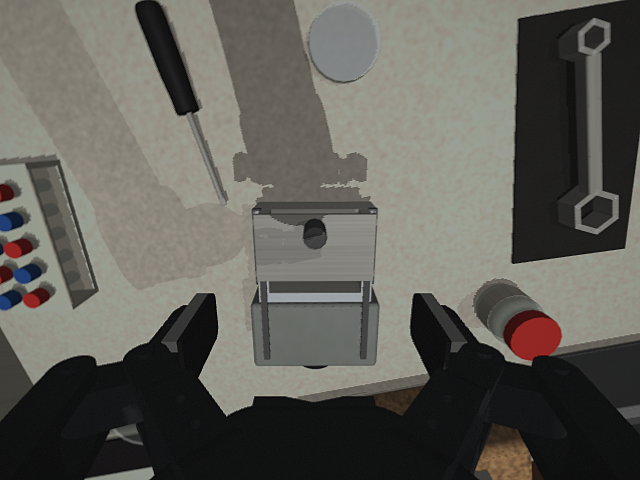

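Run:
```python
from h import *
f=grab('wrist')
P=atz(f,[(253,212),(377,212),(374,282),(256,282)],88); print(P,P.mean(0)); e=P[0]-P[1]; print(np.degrees(np.arctan2(e[1],e[0])),np.linalg.norm(np.diff(P,axis=0),axis=1))
k=np.array([547,17.5])
for z in(88,118): print(proj(f,[[*k,z],[k[0]-10,k[1],z],[k[0]+10,k[1],z]]))
a=cv2.resize(f['img'][190:320,230:400,::-1],(0,0),fx=4,fy=4,interpolation=cv2.INTER_CUBIC); cv2.imwrite('pics/w2.png',a)
```

```text
[[518.04 -31.09  88.  ]
 [541.95  75.56  88.  ]
 [608.03  61.72  88.  ]
 [583.75 -46.65  88.  ]] [562.94  14.88  88.  ]
-102.63533538178716 [109.3   67.51 111.06]
[[313.97 231.18]
 [311.51 220.65]
 [316.38 241.51]]
[[313.98 241.7 ]
 [311.25 230.14]
 [316.64 253.  ]]
```

View pics/w2.png

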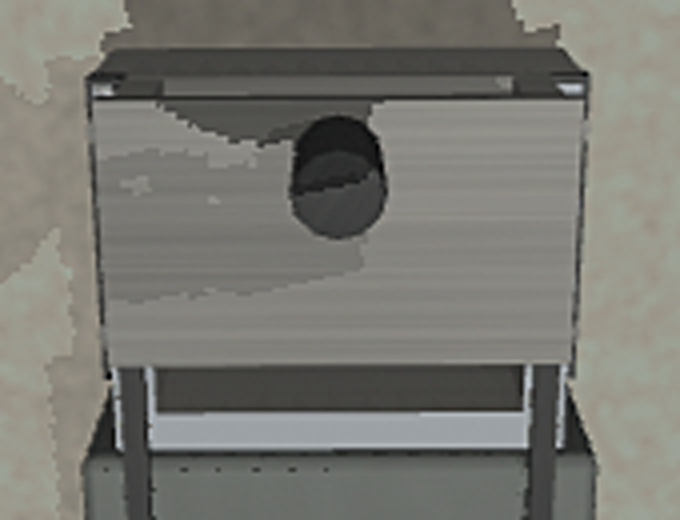

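Knob top at crop (338,194), i.e. px (314.5,238.5), gives knob ≈ (545.5, 17.4) and block yaw ≈ -12.6°. Next: grasp the knob.

>>> {"op": "drive_tool", "data": {"rows": [[[-0.01, 0, 0.1, 0, 0, 0, 0.8], [-0.02, 0.01, 0.2, 0, 0, 0, 0.7], [-0.03, 0.01, 0.3, 0, 0, 0, 0.65], [-0.04, 0.01, 0.4, 0, 0, 0, 0.65], [-0.05, 0.01, 0.5, 0, 0, 0, 0.65], [-0.06, 0.01, 0.6, 0, 0, 0, 0.65], [-0.07, 0.01, 0.7, 0, 0, 0, 0.65], [-0.07, 0.01, 0.8, 0, 0, 0, 0.65], [-0.07, 0.01, 0.9, 0, 0, 0, 0.65], [-0.07, 0.01, 1, 0, 0, 0, 0.65]]]}}

```text
clock: 8.0
ee_pos: [545.2, 18.2, 130.5]
eef_rot: [0.11, 0.994, 0.0, 0.0]
ft_force: [0.4, 0.4, 0.9]
width: 0.65
finger_force: 0.0
```

>>> {"op": "drive_tool", "data": {"rows": [[[0, 0, 0.1, 0, 0, 0, 0.65], [0, 0, 0.2, 0, 0, 0, 0.65], [0, 0, 0.3, 0, 0, 0, 0.65], [0, 0, 0.37, 0, 0, 0, 0.6], [0, 0, 0.37, 0, 0, 0, 0], [0, 0, 0.37, 0, 0, 0, 0], [0, 0, 0.37, 0, 0, 0, 0], [0, 0, 0.37, 0, 0, 0, 0], [0, 0, 0.37, 0, 0, 0, 0], [0, 0, 0.37, 0, 0, 0, 0]]], "newtons": 25}}

```text
clock: 9.0
ee_pos: [545.4, 17.5, 94.6]
eef_rot: [0.11, 0.994, -0.0, 0.0]
ft_force: [-1.3, -1.9, -0.2]
width: 0.222
finger_force: 25.0
```

>>> {"op": "drive_tool", "data": {"rows": [[[-0.08, 0, 0, 0, 0, 0, 0], [-0.17, 0, 0, 0, 0, 0, 0], [-0.26, 0, 0, 0, 0, 0, 0], [-0.35, 0, 0, 0, 0, 0, 0], [-0.44, 0, 0, 0, 0, 0, 0], [-0.53, 0, 0, 0, 0, 0, 0], [-0.62, 0, 0, 0, 0, 0, 0], [-0.68, 0, 0, 0, 0, 0, 0], [-0.7, 0, 0, 0, 0, 0, 0], [-0.72, 0, 0, 0, 0, 0, 0]]]}}

```text
clock: 10.0
ee_pos: [609.7, 3.4, 94.4]
eef_rot: [0.11, 0.994, 0.001, -0.008]
ft_force: [-23.1, 0.7, 21.2]
width: 0.22
finger_force: 26.9
```

>>> {"op": "drive_tool", "data": {"rows": [[[-0.69, 0, 0, 0, 0, 0, 0], [-0.69, 0, 0, 0, 0, 0, 0.3], [-0.69, 0, 0, 0, 0, 0, 0.5], [-0.69, 0, 0, 0, 0, 0, 0.6], [-0.69, 0, 0, 0, 0, 0, 0.6], [-0.69, 0, -0.2, 0, 0, 0, 0.6], [-0.6, 0, -0.4, 0, 0, 0, 0.6], [-0.3, 0, -0.6, 0, 0, 0, 0.6], [0, 0, -0.8, 0, 0, 0, 0.6], [0.3, 0, -1, 0, 0, 0, 0.6]]]}}

```text
clock: 11.0
ee_pos: [584.6, 9.9, 194.8]
eef_rot: [0.11, 0.994, 0.001, -0.0]
ft_force: [0.3, 0.5, 0.9]
width: 0.603
finger_force: 0.0
```

Run:
```python
from h import *
st(); f=grab('wrist','w3.png')
for l in['guard_knob','hex_nut']:
    print(l,[(x['location'],x['conf'],atz(f,x['location'],103 if l!='hex_nut' else 62)) for x in cams.boxes_of(f,l)[:2]])
o=proj(f,[[566,13,50]])[0].astype(int);print(o)
a=f['img'][max(0,o[1]-90):o[1]+90,max(0,o[0]-100):o[0]+100,::-1]; print(max(0,o[1]-90),max(0,o[0]-100)); cv2.imwrite('pics/w3c.png',cv2.resize(a,(0,0),fx=3.3,fy=3.3,interpolation=cv2.INTER_CUBIC))
```

```text
t 11.0 p [584.56   9.92 194.84] yaw 77.42041610654697 tilt z [-0.  0. -1.] q [-0.45  0.34  0.46  1.75 -0.17  1.09  1.41] F [0.27 0.5  0.87] w 0.60320046349913 0.0
guard_knob [([313.9, 280.7], 0.7, array([[617.51,   3.42, 103.  ]]))]
hex_nut [([310.9, 194.2], 0.63, array([[558.49,  14.  ,  62.  ]]))]
[311 200]
110 211
```

View pics/w3c.png

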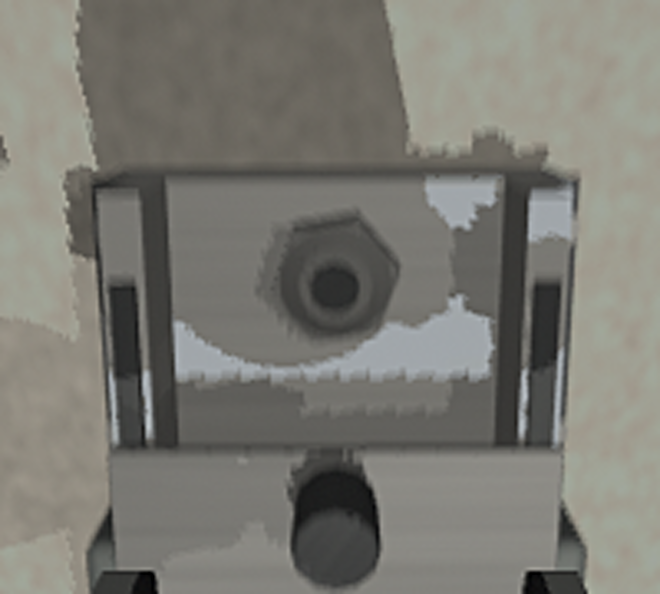

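Run:
```python
from h import *
f=grab('wrist')
c=lambda pts:np.array(pts,float)/3.3+[211,110]
n=atz(f,c([(335,287)]),62)[0]; k=atz(f,c([(337,545)]),118)[0]; print('nut',n,'knob',k,n-k)
for p in[(358,209),(398,268),(290,229),(380,322)]:
    v=atz(f,c([p]),56)[0]-n; print(v,np.hypot(*v[:2]),np.degrees(np.arctan2(v[1],v[0])))
# block front edge corners z40 wall tops z80
print(atz(f,c([(100,184),(575,184)]),80))
# edge-score fit
g=cv2.cvtColor(f['img'],cv2.COLOR_RGB2GRAY).astype(np.float32); gx=cv2.Sobel(g,5,1,0);gy=cv2.Sobel(g,5,0,1)
best=[]
for dx in np.arange(-4,4.1,1):
  for dy in np.arange(-4,4.1,1):
    for a in np.arange(0,60,2):
      th=np.radians(a+60*np.arange(7));V=np.c_[n[0]+dx+17.32*np.cos(th),n[1]+dy+17.32*np.sin(th),0*th+56]
      s=0
      pts=np.concatenate([V[i]+(V[i+1]-V[i])*np.linspace(.1,.9,9)[:,None] for i in range(6)]);q=proj(f,pts).astype(np.float32)
      q1=q.reshape(6,9,2); t=q1[:,-1]-q1[:,0]; nn=np.stack([-t[:,1],t[:,0]],1)/np.linalg.norm(t,axis=1)[:,None]
      X=cv2.remap(gx,q[:,0].copy(),q[:,1].copy(),1).reshape(6,9);Y=cv2.remap(gy,q[:,0].copy(),q[:,1].copy(),1).reshape(6,9)
      e=np.abs((X*nn[:,:1]+Y*nn[:,1:]).mean(1)); s=np.minimum(e,60).sum(); best.append((s,dx,dy,a))
print(*sorted(best)[::-1][:8],sep='\n')
```

```text
nut [562.75  15.25  62.  ] knob [608.15   5.67 118.  ] [-45.4    9.59 -56.  ]
[-17.26   9.84  -6.  ] 19.864421646709662 150.30164004395823
[-0.21 16.77 -6.  ] 16.767721351659468 90.71746003002653
[-16.07  -8.25  -6.  ] 18.06084412300856 -152.81293321103317
[12.77  9.28 -6.  ] 15.783731382001708 36.00177510450589
[[524.07 -31.88  80.  ]
 [547.89  75.58  80.  ]]
(np.float32(360.0), np.float64(0.0), np.float64(-1.0), np.int64(32))
(np.float32(360.0), np.float64(0.0), np.float64(-1.0), np.int64(30))
(np.float32(360.0), np.float64(0.0), np.float64(-1.0), np.int64(28))
(np.float32(360.0), np.float64(0.0), np.float64(-1.0), np.int64(26))
(np.float32(360.0), np.float64(-1.0), np.float64(0.0), np.int64(34))
(np.float32(360.0), np.float64(-2.0), np.float64(0.0), np.int64(44))
(np.float32(360.0), np.float64(-2.0), np.float64(0.0), np.int64(42))
(np.float32(360.0), np.float64(-2.0), np.float64(0.0), np.int64(40))
```

Guard is fully back and the nut is visible: its top is at about px (312,197), and its corners sit at about 31°+60k in the world frame. Next: over to the spanner.

>>> {"op": "drive_tool", "data": {"rows": [[[0.04, 0.09, 0, 0, 0, 0, 0.6], [0.08, 0.18, 0, 0, 0, 0, 0.6], [0.12, 0.27, 0, 0, 0, 0, 0.6], [0.16, 0.36, 0, 0, 0, 0, 0.6], [0.2, 0.45, 0, 0, 0, 0, 0.6], [0.24, 0.54, 0, 0, 0, 0, 0.6], [0.28, 0.63, 0, 0, 0, 0, 0.6], [0.32, 0.72, 0, 0, 0, 0, 0.6], [0.36, 0.82, 0, 0, 0, 0, 0.6], [0.41, 0.92, 0, 0, 0, 0, 0.6]]]}}

```text
clock: 12.2
ee_pos: [566.2, 108.6, 194.4]
eef_rot: [0.11, 0.994, 0.0, 0.0]
ft_force: [-0.2, -0.5, -0.4]
width: 0.6
finger_force: 0.0
```

>>> {"op": "drive_tool", "data": {"rows": [[[0.04, 0.09, 0, 0, 0, 0, 0.6], [0.08, 0.18, 0, 0, 0, 0, 0.6], [0.12, 0.27, 0, 0, 0, 0, 0.6], [0.16, 0.36, 0, 0, 0, 0, 0.6], [0.2, 0.45, 0, 0, 0, 0, 0.6], [0.24, 0.54, 0, 0, 0, 0, 0.6], [0.28, 0.63, 0, 0, 0, 0, 0.6], [0.32, 0.72, 0, 0, 0, 0, 0.6], [0.36, 0.82, 0, 0, 0, 0, 0.6], [0.41, 0.92, 0, 0, 0, 0, 0.6]]]}}

```text
clock: 13.2
ee_pos: [546.3, 207.3, 194.3]
eef_rot: [0.11, 0.994, 0.0, 0.0]
ft_force: [0.2, 0.5, 0.2]
width: 0.602
finger_force: 0.0
```

>>> {"op": "drive_tool", "data": {"rows": [[[0.04, 0.09, 0, 0, 0, -0.01, 0.6], [0.08, 0.18, 0, 0, 0, -0.02, 0.6], [0.12, 0.27, 0, 0, 0, -0.03, 0.6], [0.16, 0.36, 0, 0, 0, -0.04, 0.6], [0.2, 0.45, 0, 0, 0, -0.05, 0.6], [0.24, 0.54, 0, 0, 0, -0.06, 0.6], [0.28, 0.63, 0, 0, 0, -0.07, 0.6], [0.32, 0.72, 0, 0, 0, -0.08, 0.6], [0.36, 0.82, 0, 0, 0, -0.08, 0.6], [0.41, 0.92, 0, 0, 0, -0.08, 0.6]]]}}

```text
clock: 14.2
ee_pos: [526.4, 306.0, 194.3]
eef_rot: [-0.015, 1.0, 0.0, 0.0]
ft_force: [0.6, -0.3, 0.3]
width: 0.599
finger_force: 0.0
```

Run:
```python
from h import *
st(); f=grab('wrist','w4.png')
for l in['spanner','spanner_grip','mat']:
    print(l,[(x['location'],x['conf'],atz(f,x['location'],24 if l!='mat' else 3)) for x in cams.boxes_of(f,l)[:2]])
```

```text
t 14.2 p [526.45 306.03 194.34] yaw 91.77488561884802 tilt z [ 0.  0. -1.] q [-0.82  0.37  0.29  1.69 -0.12  1.1   1.11] F [ 0.6  -0.29  0.34] w 0.5994892929933101 0.0
spanner []
spanner_grip [([314.4, 225.2], 0.96, array([[537.53, 307.78,  24.  ]]))]
mat [([323.9, 194.6], 0.95, array([[510.87, 316.59,   3.  ]]))]
```

View pics/w4.png

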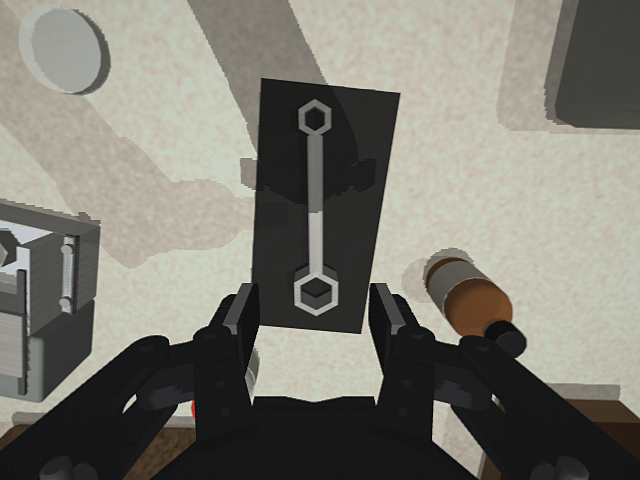

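Run:
```python
from h import *
f=grab('wrist')
r=atz(f,[(316.3,295),(314.7,118)],29); d=r[1]-r[0]; L=np.hypot(*d[:2]); print(r,L,np.degrees(np.arctan2(d[1],d[0])), 'grip',r.mean(0), r[0]+d*85/170)
m=atz(f,[(262,78),(400,93),(361,333)],3); print(m,(m[0]+m[2])/2,np.linalg.norm(np.diff(m,axis=0),axis=1),np.degrees(np.arctan2(*(m[2]-m[1])[[1,0]])))
for t in(0.5,):
    g=r.mean(0); print(row([g[0],g[1],7.5],np.degrees(np.arctan2(d[1],d[0]))-90))
```

```text
[[610.28 311.35  29.  ]
 [438.83 303.99  29.  ]] 171.61628055428997 -177.54090516053512 grip [524.56 307.67  29.  ] [524.56 307.67  29.  ]
[[404.76 254.51   3.  ]
 [413.37 382.44   3.  ]
 [670.72 365.34   3.  ]] [537.74 309.93   3.  ] [128.22 257.92] -3.8009581791058653
[0.0195, 0.0316, 1.8675, -0.0002, 0.0, -0.0038]
```

>>> {"op": "drive_tool", "data": {"rows": [[[0.02, 0.02, 0.1, 0, 0, -0.003, 0.6], [0.02, 0.02, 0.2, 0, 0, -0.003, 0.6], [0.02, 0.02, 0.3, 0, 0, -0.003, 0.6], [0.02, 0.02, 0.4, 0, 0, -0.003, 0.6], [0.02, 0.02, 0.5, 0, 0, -0.003, 0.6], [0.02, 0.02, 0.6, 0, 0, -0.003, 0.6], [0.02, 0.02, 0.7, 0, 0, -0.003, 0.6], [0.02, 0.02, 0.8, 0, 0, -0.003, 0.6], [0.02, 0.02, 0.9, 0, 0, -0.003, 0.6], [0.02, 0.02, 1, 0, 0, -0.003, 0.6]]]}}

```text
clock: 15.45
ee_pos: [524.4, 307.2, 93.5]
eef_rot: [-0.02, 1.0, 0.0, 0.0]
ft_force: [-0.3, -0.2, 0.9]
width: 0.601
finger_force: 0.0
```

>>> {"op": "drive_tool", "data": {"rows": [[[0, 0, 0.2, 0, 0, 0, 0.6], [0, 0, 0.4, 0, 0, 0, 0.6], [0, 0, 0.6, 0, 0, 0, 0.6], [0, 0, 0.75, 0, 0, 0, 0.6], [0, 0, 0.86, 0, 0, 0, 0.5], [0, 0, 0.86, 0, 0, 0, 0], [0, 0, 0.86, 0, 0, 0, 0], [0, 0, 0.86, 0, 0, 0, 0], [0, 0, 0.86, 0, 0, 0, 0], [0, 0, 0.86, 0, 0, 0, 0]]], "newtons": 80}}

```text
clock: 16.45
ee_pos: [524.7, 307.4, 8.9]
eef_rot: [-0.02, 1.0, 0.0, 0.0]
ft_force: [-0.4, -0.4, -0.5]
width: 0.14
finger_force: 80.9
```

```bash
python3 -c "
from h import *
st()"
```

```text
t 16.45 p [524.72 307.37   8.87] yaw 92.32889944738757 tilt z [ 0.  0. -1.] q [-0.78  0.59  0.24  1.83 -0.19  0.75  1.17] F [-0.35 -0.42 -0.47] w 0.14048853570797643 80.85578799247742
```

>>> {"op": "drive_tool", "data": {"rows": [[[0, 0, -0.1, 0, 0, 0, 0], [0, 0, -0.2, 0, 0, 0, 0], [0, 0, -0.3, 0, 0, -0.02, 0], [0, 0, -0.4, 0, 0, -0.04, 0], [0, 0, -0.5, 0, 0, -0.06, 0], [0, 0, -0.6, 0, 0, -0.08, 0], [0, 0, -0.7, 0, 0, -0.1, 0], [0, 0, -0.8, 0, 0, -0.12, 0], [0, 0, -0.9, 0, 0, -0.14, 0], [0, 0, -1, 0, 0, -0.148, 0]]]}}

```text
clock: 17.45
ee_pos: [524.6, 307.1, 109.7]
eef_rot: [-0.251, 0.968, 0.0, 0.0]
ft_force: [0.2, -0.1, -2.7]
width: 0.14
finger_force: 80.6
```

>>> {"op": "drive_tool", "data": {"rows": [[[0.06, -0.09, 0, 0, 0, 0, 0], [0.12, -0.18, 0, 0, 0, 0, 0], [0.18, -0.27, 0, 0, 0, 0, 0], [0.25, -0.36, 0, 0, 0, 0, 0], [0.32, -0.45, 0, 0, 0, 0, 0], [0.38, -0.54, 0, 0, 0, 0, 0], [0.45, -0.63, 0, 0, 0, 0, 0], [0.52, -0.73, 0, 0, 0, 0, 0], [0.58, -0.83, 0, 0, 0, 0, 0], [0.65, -0.92, 0, 0, 0, 0, 0]]]}}

```text
clock: 18.45
ee_pos: [512.2, 194.1, 108.4]
eef_rot: [-0.25, 0.968, 0.0, 0.0]
ft_force: [0.1, -0.1, -3.0]
width: 0.146
finger_force: 80.6
```

>>> {"op": "drive_tool", "data": {"rows": [[[0.06, -0.09, 0, 0, 0, 0, 0], [0.12, -0.18, 0, 0, 0, 0, 0], [0.18, -0.27, 0, 0, 0, 0, 0], [0.25, -0.36, 0, 0, 0, 0, 0], [0.32, -0.45, 0, 0, 0, 0, 0], [0.38, -0.54, 0, 0, 0, 0, 0], [0.45, -0.63, 0, 0, 0, 0, 0], [0.52, -0.73, 0, 0, 0, 0, 0], [0.58, -0.83, 0, 0, 0, 0, 0], [0.65, -0.92, 0, 0, 0, 0, 0]]]}}

```text
clock: 19.45
ee_pos: [499.9, 82.2, 108.4]
eef_rot: [-0.25, 0.968, -0.0, 0.0]
ft_force: [0.8, 0.4, -1.9]
width: 0.142
finger_force: 80.6
```

>>> {"op": "drive_tool", "data": {"rows": [[[0.06, -0.09, 0, 0, 0, 0, 0], [0.12, -0.18, 0, 0, 0, 0, 0], [0.18, -0.27, 0, 0, 0, 0, 0], [0.25, -0.36, 0, 0, 0, 0, 0], [0.32, -0.45, 0, 0, 0, 0, 0], [0.38, -0.54, 0, 0, 0, 0, 0], [0.45, -0.63, 0, 0, 0, 0, 0], [0.52, -0.73, 0, 0, 0, 0, 0], [0.58, -0.82, 0, 0, 0, 0, 0], [0.64, -0.91, 0, 0, 0, 0, 0]]]}}

```text
clock: 20.45
ee_pos: [487.8, -28.3, 108.3]
eef_rot: [-0.25, 0.968, 0.0, 0.0]
ft_force: [0.6, -0.0, -3.1]
width: 0.145
finger_force: 80.6
```

Run:
```python
from h import *
st(); f=grab('wrist','w5.png')
s=sensors.sense();h=np.radians(209.0)
print('nut',proj(f,[[562.6,14.2,62]]))
o=proj(f,[[562.6,14.2,62]])[0].astype(int)
a=f['img'][max(0,o[1]-110):o[1]+110,max(0,o[0]-130):o[0]+130,::-1]; print(o[0]-130,o[1]-110); cv2.imwrite('pics/w5c.png',cv2.resize(a,(0,0),fx=2.6,fy=2.6,interpolation=cv2.INTER_CUBIC))
```

```text
t 20.45 p [487.82 -28.34 108.32] yaw 118.96308874578376 tilt z [ 0.  0. -1.] q [-0.28  0.26  0.29  2.05 -0.1   0.84  2.14] F [ 0.6  -0.03 -3.1 ] w 0.1451384250262313 80.63579320907593
nut [[313.85 378.37]]
183 268
```

View pics/w5c.png

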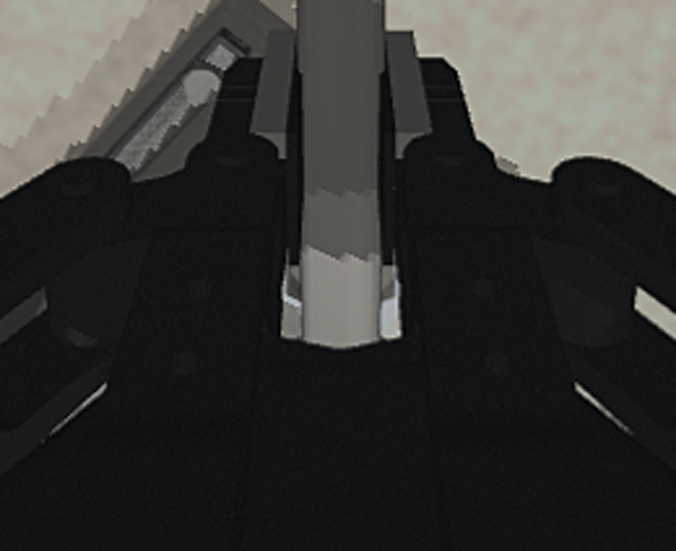

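The wrist view is blocked by the fingers, so I'll descend on geometry and watch the force.

>>> {"op": "drive_tool", "data": {"rows": [[[-0.01, 0.01, 0.08, 0, 0, 0, 0], [-0.01, 0.01, 0.16, 0, 0, 0, 0], [-0.01, 0.01, 0.24, 0, 0, 0, 0], [-0.01, 0.01, 0.32, 0, 0, 0, 0], [-0.01, 0.01, 0.38, 0, 0, 0, 0], [-0.01, 0.01, 0.42, 0, 0, 0, 0], [-0.01, 0.01, 0.45, 0, 0, 0, 0], [-0.01, 0.01, 0.48, 0, 0, 0, 0], [-0.01, 0.01, 0.5, 0, 0, 0, 0], [-0.01, 0.01, 0.52, 0, 0, 0, 0]]]}}

```text
clock: 21.5
ee_pos: [488.4, -26.1, 56.3]
eef_rot: [-0.25, 0.968, -0.0, 0.0]
ft_force: [-0.5, -1.3, -1.8]
width: 0.145
finger_force: 80.6
```

```bash
python3 -c "
from h import *
st();s=sensors.sense();print(s['wrist_torque'])"
```

```text
t 21.5 p [488.42 -26.15  56.29] yaw 118.9575736853204 tilt z [ 0.  0. -1.] q [-0.26  0.34  0.27  2.09 -0.13  0.72  2.17] F [-0.49 -1.26 -1.85] w 0.14535320432360135 80.61712503433228
[-0.06  0.02 -0.02]
```

>>> {"op": "drive_tool", "data": {"rows": [[[0, 0, 0.02, 0, 0, 0, 0], [0, 0, 0.04, 0, 0, 0, 0], [0, 0, 0.06, 0, 0, 0, 0], [0, 0, 0.07, 0, 0, 0, 0], [0, 0, 0.08, 0, 0, 0, 0], [0, 0, 0.09, 0, 0, 0, 0], [0, 0, 0.09, 0, 0, 0, 0], [0, 0, 0.09, 0, 0, 0, 0], [0, 0, 0.09, 0, 0, 0, 0], [0, 0, 0.09, 0, 0, 0, 0]]]}}

```text
clock: 22.5
ee_pos: [488.3, -26.0, 47.3]
eef_rot: [-0.25, 0.968, 0.0, 0.0]
ft_force: [-0.2, -0.5, -3.7]
width: 0.146
finger_force: 80.5
```

```bash
cat >> h.py <<'E'
def arc(N,h0,h1,n=10):
    """rows turning handle about nut axis N (xy) from measured pose, handle world angles"""
    a=np.linspace(h0,h1,n+1)[1:];y0=np.radians(h0-90)
    ex=np.array([-np.sin(y0),np.cos(y0)]);ey=np.array([np.cos(y0),np.sin(y0)])
    for h in a:
        d=85*np.array([np.cos(np.radians(h))-np.cos(np.radians(h0)),np.sin(np.radians(h))-np.sin(np.radians(h0))])
        print([round(d@ex/100,3),round(d@ey/100,3),0,0,0,round((h0-h)/180,4),0],end=', ')
    print()
E
python3 -c "
from h import *
st();s=sensors.sense();print(s['wrist_torque']); arc(0,209,169);arc(0,169,128)"
```

```text
t 22.5 p [488.28 -26.01  47.29] yaw 118.97252417463595 tilt z [ 0.  0. -1.] q [-0.26  0.36  0.26  2.09 -0.14  0.7   2.17] F [-0.24 -0.54 -3.71] w 0.14560717542932644 80.5417799949646
[-0.1   0.02 -0.04]
[np.float64(-0.002), np.float64(0.059), 0, 0, 0, np.float64(0.0222), 0], [np.float64(-0.008), np.float64(0.118), 0, 0, 0, np.float64(0.0444), 0], [np.float64(-0.019), np.float64(0.177), 0, 0, 0, np.float64(0.0667), 0], [np.float64(-0.033), np.float64(0.234), 0, 0, 0, np.float64(0.0889), 0], [np.float64(-0.051), np.float64(0.291), 0, 0, 0, np.float64(0.1111), 0], [np.float64(-0.073), np.float64(0.346), 0, 0, 0, np.float64(0.1333), 0], [np.float64(-0.099), np.float64(0.399), 0, 0, 0, np.float64(0.1556), 0], [np.float64(-0.129), np.float64(0.45), 0, 0, 0, np.float64(0.1778), 0], [np.float64(-0.162), np.float64(0.5), 0, 0, 0, np.float64(0.2), 0], [np.float64(-0.199), np.float64(0.546), 0, 0, 0, np.float64(0.2222), 0], 
[np.float64(-0.002), np.float64(0.061), 0, 0, 0, np.float64(0.0228), 0], [np.float64(-0.009), np.float64(0.121), 0, 0, 0, np.float64(0.0456), 0], [np.float64(-0.02), np.float64(0.181), 0, 0, 0, np.float64(0.0683), 0], [np.float64(-0.035), np.float64(0.24), 0, 0, 0, np.float64(0.0911), 0], [np.float64(-0.054), np.float64(0.298), 0, 0, 0, np.float64(0.1139), 0], [np.float64(-0.077), np.float64(0.354), 0, 0, 0, np.float64(0.1367), 0], [np.float64(-0.104), np.float64(0.408), 0, 0, 0, np.float64(0.1594), 0], [np.float64(-0.136), np.float64(0.46), 0, 0, 0, np.float64(0.1822), 0], [np.float64(-0.17), np.float64(0.51), 0, 0, 0, np.float64(0.205), 0], [np.float64(-0.208), np.float64(0.558), 0, 0, 0, np.float64(0.2278), 0],
```

>>> {"op": "drive_tool", "data": {"rows": [[[-0.002, 0.059, 0, 0, 0, 0.0222, 0], [-0.008, 0.118, 0, 0, 0, 0.0444, 0], [-0.019, 0.177, 0, 0, 0, 0.0667, 0], [-0.033, 0.234, 0, 0, 0, 0.0889, 0], [-0.051, 0.291, 0, 0, 0, 0.1111, 0], [-0.073, 0.346, 0, 0, 0, 0.1333, 0], [-0.099, 0.399, 0, 0, 0, 0.1556, 0], [-0.129, 0.45, 0, 0, 0, 0.1778, 0], [-0.162, 0.5, 0, 0, 0, 0.2, 0], [-0.199, 0.546, 0, 0, 0, 0.2222, 0]]]}}

```text
clock: 23.5
ee_pos: [479.3, 30.2, 47.3]
eef_rot: [0.097, 0.995, -0.001, 0.0]
ft_force: [0.2, -3.6, -3.0]
width: 0.14
finger_force: 80.5
```

```bash
python3 -c "
from h import *
st();s=sensors.sense();print(s['wrist_torque'])"
```

```text
t 23.5 p [479.3   30.21  47.35] yaw 78.80983667526178 tilt z [ 0. -0. -1.] q [-0.5   0.36  0.41  2.12 -0.22  0.7   1.43] F [ 0.22 -3.57 -2.99] w 0.13995307658320824 80.53075075149536
[-0.81 -0.09  0.08]
```

>>> {"op": "drive_tool", "data": {"rows": [[[-0.002, 0.061, 0, 0, 0, 0.0228, 0], [-0.009, 0.121, 0, 0, 0, 0.0456, 0], [-0.02, 0.181, 0, 0, 0, 0.0683, 0], [-0.035, 0.24, 0, 0, 0, 0.0911, 0], [-0.054, 0.298, 0, 0, 0, 0.1139, 0], [-0.077, 0.354, 0, 0, 0, 0.1367, 0], [-0.104, 0.408, 0, 0, 0, 0.1594, 0], [-0.136, 0.46, 0, 0, 0, 0.1822, 0], [-0.17, 0.51, 0, 0, 0, 0.205, 0], [-0.208, 0.558, 0, 0, 0, 0.2278, 0]]]}}

```text
clock: 24.5
ee_pos: [510.4, 80.7, 47.2]
eef_rot: [0.44, 0.898, -0.001, 0.0]
ft_force: [0.4, -3.8, -3.4]
width: 0.145
finger_force: 80.6
```

```bash
python3 -c "
from h import *
st();s=sensors.sense();print(s['wrist_torque']); arc(0,128,168);arc(0,168,207)"
```

```text
t 24.5 p [510.36  80.73  47.22] yaw 37.8397409164284 tilt z [-0. -0. -1.] q [-0.7   0.45  0.57  2.04 -0.35  0.75  0.74] F [ 0.35 -3.79 -3.41] w 0.1449231862169807 80.56971788406372
[-0.96  0.05  0.2 ]
[np.float64(-0.002), np.float64(-0.059), 0, 0, 0, np.float64(-0.0222), 0], [np.float64(-0.008), np.float64(-0.118), 0, 0, 0, np.float64(-0.0444), 0], [np.float64(-0.019), np.float64(-0.177), 0, 0, 0, np.float64(-0.0667), 0], [np.float64(-0.033), np.float64(-0.234), 0, 0, 0, np.float64(-0.0889), 0], [np.float64(-0.051), np.float64(-0.291), 0, 0, 0, np.float64(-0.1111), 0], [np.float64(-0.073), np.float64(-0.346), 0, 0, 0, np.float64(-0.1333), 0], [np.float64(-0.099), np.float64(-0.399), 0, 0, 0, np.float64(-0.1556), 0], [np.float64(-0.129), np.float64(-0.45), 0, 0, 0, np.float64(-0.1778), 0], [np.float64(-0.162), np.float64(-0.5), 0, 0, 0, np.float64(-0.2), 0], [np.float64(-0.199), np.float64(-0.546), 0, 0, 0, np.float64(-0.2222), 0], 
[np.float64(-0.002), np.float64(-0.058), 0, 0, 0, np.float64(-0.0217), 0], [np.float64(-0.008), np.float64(-0.115), 0, 0, 0, np.float64(-0.0433), 0], [np.float64(-0.018), np.float64(-0.172), 0, 0, 0, np.float64(-0.065), 0], [np.float64(-0.031), np.float64(-0.229), 0, 0, 0, np.float64(-0.0867), 0], [np.float64(-0.049), np.float64(-0.284), 0, 0, 0, np.float64(-0.1083), 0], [np.float64(-0.07), np.float64(-0.338), 0, 0, 0, np.float64(-0.13), 0], [np.float64(-0.095), np.float64(-0.39), 0, 0, 0, np.float64(-0.1517), 0], [np.float64(-0.123), np.float64(-0.44), 0, 0, 0, np.float64(-0.1733), 0], [np.float64(-0.155), np.float64(-0.489), 0, 0, 0, np.float64(-0.195), 0], [np.float64(-0.189), np.float64(-0.535), 0, 0, 0, np.float64(-0.2167), 0],
```

>>> {"op": "drive_tool", "data": {"rows": [[[-0.002, -0.059, 0, 0, 0, -0.0222, 0], [-0.002, -0.059, -0.1, 0, 0, -0.0222, 0], [-0.002, -0.059, -0.2, 0, 0, -0.0222, 0], [-0.002, -0.059, -0.3, 0, 0, -0.0222, 0], [-0.008, -0.118, -0.32, 0, 0, -0.0444, 0], [-0.019, -0.177, -0.32, 0, 0, -0.0667, 0], [-0.033, -0.234, -0.32, 0, 0, -0.0889, 0], [-0.051, -0.291, -0.32, 0, 0, -0.1111, 0], [-0.073, -0.346, -0.32, 0, 0, -0.1333, 0], [-0.099, -0.399, -0.32, 0, 0, -0.1556, 0]]]}}

```text
clock: 25.5
ee_pos: [485.1, 50.6, 80.3]
eef_rot: [0.206, 0.978, 0.001, 0.0]
ft_force: [-0.1, 0.5, -2.5]
width: 0.138
finger_force: 80.6
```

>>> {"op": "drive_tool", "data": {"rows": [[[-0.002, -0.061, 0, 0, 0, -0.0228, 0], [-0.009, -0.121, 0, 0, 0, -0.0456, 0], [-0.02, -0.181, 0, 0, 0, -0.0683, 0], [-0.035, -0.24, 0, 0, 0, -0.0911, 0], [-0.054, -0.298, 0, 0, 0, -0.1139, 0], [-0.077, -0.354, 0, 0, 0, -0.1367, 0], [-0.104, -0.408, 0, 0, 0, -0.1594, 0], [-0.136, -0.46, 0, 0, 0, -0.1822, 0], [-0.17, -0.51, 0, 0, 0, -0.205, 0], [-0.208, -0.558, 0, 0, 0, -0.2278, 0]]]}}

```text
clock: 26.5
ee_pos: [481.6, -9.1, 80.3]
eef_rot: [-0.149, 0.989, 0.0, 0.001]
ft_force: [0.2, 0.2, -2.9]
width: 0.141
finger_force: 80.6
```

```bash
python3 -c "
from h import *
st();s=sensors.sense();print(s['wrist_torque']); h=np.radians(197);print(row([562.6+85*np.cos(h),14.8+85*np.sin(h),57],107))
import cv2
f=grab('scene');o=proj(f,[[520,15,70]])[0].astype(int);print(o);cv2.imwrite('pics/s5.png',cv2.resize(f['img'][o[1]-55:o[1]+55,o[0]-70:o[0]+70,::-1],(0,0),fx=5,fy=5,interpolation=2))"
```

```text
t 26.5 p [481.6   -9.13  80.33] yaw 107.15779978678259 tilt z [ 0.  0. -1.] q [-0.39  0.3   0.37  2.09 -0.15  0.77  1.95] F [ 0.2   0.25 -2.87] w 0.14057213497943336 80.59000253677368
[ 0.07 -0.   -0.02]
[0.0057, -0.0082, 0.2333, 0.0002, 0.0004, 0.0009]
[279 250]
```

View pics/s5.png

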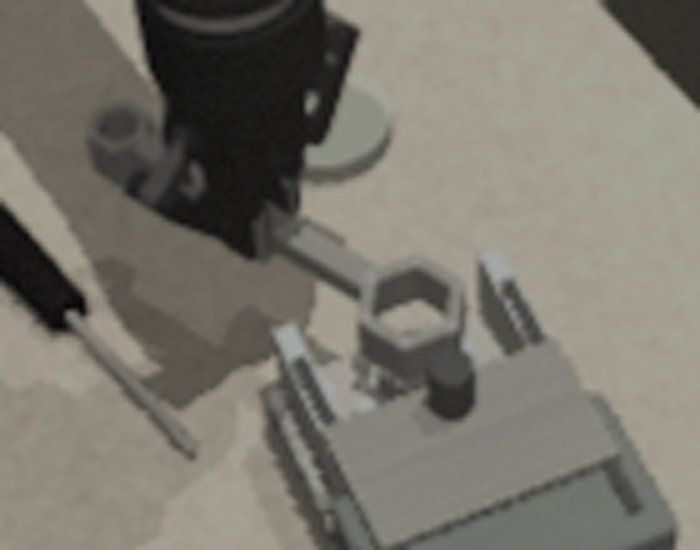

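The spanner is lifted and held level. Its ring, at crop (412,310), is in front of the knob and above the nut. Next: reseat.

>>> {"op": "drive_tool", "data": {"rows": [[[0.005, 0, 0.04, 0, 0, 0, 0], [0.005, 0, 0.08, 0, 0, 0, 0], [0.005, 0, 0.12, 0, 0, 0, 0], [0.005, 0, 0.15, 0, 0, 0, 0], [0.005, 0, 0.18, 0, 0, 0, 0], [0.005, 0, 0.2, 0, 0, 0, 0], [0.005, 0, 0.21, 0, 0, 0, 0], [0.005, 0, 0.22, 0, 0, 0, 0], [0.005, 0, 0.23, 0, 0, 0, 0], [0.005, 0, 0.24, 0, 0, 0, 0]]]}}

```text
clock: 27.55
ee_pos: [481.0, -10.0, 55.2]
eef_rot: [-0.147, 0.989, -0.0, 0.0]
ft_force: [-0.2, -0.4, -2.4]
width: 0.143
finger_force: 80.7
```

>>> {"op": "drive_tool", "data": {"rows": [[[0, 0, 0.03, 0, 0, 0, 0], [0, 0, 0.06, 0, 0, 0, 0], [0, 0, 0.08, 0, 0, 0, 0], [-0.002, 0.059, 0.08, 0, 0, 0.0222, 0], [-0.008, 0.118, 0.08, 0, 0, 0.0444, 0], [-0.019, 0.177, 0.08, 0, 0, 0.0667, 0], [-0.033, 0.234, 0.08, 0, 0, 0.0889, 0], [-0.051, 0.291, 0.08, 0, 0, 0.1111, 0], [-0.073, 0.346, 0.08, 0, 0, 0.1333, 0], [-0.099, 0.399, 0.08, 0, 0, 0.1556, 0]]]}}

```text
clock: 28.55
ee_pos: [479.3, 30.2, 47.2]
eef_rot: [0.097, 0.995, -0.001, 0.001]
ft_force: [1.4, -4.5, -4.0]
width: 0.142
finger_force: 80.4
```

```bash
python3 -c "
from h import *
st();s=sensors.sense();print(s['wrist_torque']); arc(0,169,133);arc(0,133,121)"
```

```text
t 28.55 p [479.26  30.19  47.19] yaw 78.82032276401515 tilt z [ 0. -0. -1.] q [-0.54  0.37  0.46  2.12 -0.25  0.7   1.46] F [ 1.38 -4.54 -4.01] w 0.14162960153125284 80.4181444644928
[-0.89 -0.48  0.03]
[np.float64(-0.002), np.float64(0.053), 0, 0, 0, np.float64(0.02), 0], [np.float64(-0.007), np.float64(0.107), 0, 0, 0, np.float64(0.04), 0], [np.float64(-0.015), np.float64(0.159), 0, 0, 0, np.float64(0.06), 0], [np.float64(-0.027), np.float64(0.211), 0, 0, 0, np.float64(0.08), 0], [np.float64(-0.042), np.float64(0.263), 0, 0, 0, np.float64(0.1), 0], [np.float64(-0.06), np.float64(0.313), 0, 0, 0, np.float64(0.12), 0], [np.float64(-0.081), np.float64(0.362), 0, 0, 0, np.float64(0.14), 0], [np.float64(-0.105), np.float64(0.409), 0, 0, 0, np.float64(0.16), 0], [np.float64(-0.132), np.float64(0.455), 0, 0, 0, np.float64(0.18), 0], [np.float64(-0.162), np.float64(0.5), 0, 0, 0, np.float64(0.2), 0], 
[np.float64(-0.0), np.float64(0.018), 0, 0, 0, np.float64(0.0067), 0], [np.float64(-0.001), np.float64(0.036), 0, 0, 0, np.float64(0.0133), 0], [np.float64(-0.002), np.float64(0.053), 0, 0, 0, np.float64(0.02), 0], [np.float64(-0.003), np.float64(0.071), 0, 0, 0, np.float64(0.0267), 0], [np.float64(-0.005), np.float64(0.089), 0, 0, 0, np.float64(0.0333), 0], [np.float64(-0.007), np.float64(0.107), 0, 0, 0, np.float64(0.04), 0], [np.float64(-0.009), np.float64(0.124), 0, 0, 0, np.float64(0.0467), 0], [np.float64(-0.012), np.float64(0.142), 0, 0, 0, np.float64(0.0533), 0], [np.float64(-0.015), np.float64(0.159), 0, 0, 0, np.float64(0.06), 0], [np.float64(-0.019), np.float64(0.177), 0, 0, 0, np.float64(0.0667), 0],
```

>>> {"op": "drive_tool", "data": {"rows": [[[-0.002, 0.053, 0, 0, 0, 0.02, 0], [-0.007, 0.107, 0, 0, 0, 0.04, 0], [-0.015, 0.159, 0, 0, 0, 0.06, 0], [-0.027, 0.211, 0, 0, 0, 0.08, 0], [-0.042, 0.263, 0, 0, 0, 0.1, 0], [-0.06, 0.313, 0, 0, 0, 0.12, 0], [-0.081, 0.362, 0, 0, 0, 0.14, 0], [-0.105, 0.409, 0, 0, 0, 0.16, 0], [-0.132, 0.455, 0, 0, 0, 0.18, 0], [-0.162, 0.5, 0, 0, 0, 0.2, 0]]]}}

```text
clock: 29.55
ee_pos: [504.6, 75.8, 47.0]
eef_rot: [0.4, 0.917, -0.001, 0.001]
ft_force: [1.6, -5.5, -3.7]
width: 0.142
finger_force: 80.5
```

>>> {"op": "drive_tool", "data": {"rows": [[[0, 0.018, 0, 0, 0, 0.0067, 0], [-0.001, 0.036, 0, 0, 0, 0.0133, 0], [-0.002, 0.053, 0, 0, 0, 0.02, 0], [-0.003, 0.06, 0, 0, 0, 0.023, 0], [-0.003, 0.065, 0, 0, 0, 0.025, 0], [-0.003, 0.071, 0, 0, 0, 0.0267, 0], [-0.003, 0.071, 0, 0, 0, 0.0267, 0], [-0.003, 0.071, 0, 0, 0, 0.0267, 0], [-0.003, 0.071, 0, 0, 0, 0.0267, 0], [-0.003, 0.071, 0, 0, 0, 0.0267, 0]]]}}

```text
clock: 30.55
ee_pos: [509.9, 80.4, 47.1]
eef_rot: [0.437, 0.899, -0.001, 0.001]
ft_force: [2.1, -4.6, -3.1]
width: 0.144
finger_force: 80.5
```

```bash
python3 -c "
from h import *
st();s=sensors.sense();print(s['wrist_torque'])"
```

```text
t 30.55 p [509.86  80.39  47.12] yaw 38.183296596462405 tilt z [ 0. -0. -1.] q [-0.74  0.46  0.61  2.04 -0.38  0.75  0.78] F [ 2.11 -4.63 -3.12] w 0.1444235436077382 80.47398090362549
[-0.97 -0.45  0.24]
```

>>> {"op": "drive_tool", "data": {"rows": [[[0, 0.01, 0, 0, 0, 0.0035, 0], [0, 0.018, 0, 0, 0, 0.0067, 0], [0, 0.027, 0, 0, 0, 0.01, 0], [-0.001, 0.036, 0, 0, 0, 0.0133, 0], [-0.001, 0.045, 0, 0, 0, 0.0167, 0], [-0.002, 0.053, 0, 0, 0, 0.02, 0], [-0.002, 0.053, 0, 0, 0, 0.02, 0], [-0.002, 0.053, 0, 0, 0, 0.02, 0], [-0.002, 0.053, 0, 0, 0, 0.02, 0], [-0.002, 0.053, 0, 0, 0, 0.02, 0]]]}}

```text
clock: 31.55
ee_pos: [514.1, 83.6, 47.1]
eef_rot: [0.465, 0.885, -0.001, 0.001]
ft_force: [1.8, -4.5, -3.1]
width: 0.146
finger_force: 80.5
```

```bash
python3 -c "
from h import *
st();s=sensors.sense();print(s['wrist_torque'])"
```

```text
t 31.55 p [514.11  83.58  47.1 ] yaw 34.58962314570557 tilt z [ 0. -0. -1.] q [-0.75  0.47  0.63  2.03 -0.39  0.76  0.72] F [ 1.84 -4.46 -3.15] w 0.14649660759569486 80.49059987068176
[-0.96 -0.38  0.31]
```

>>> {"op": "drive_tool", "data": {"rows": [[[0, 0.01, 0, 0, 0, 0.0035, 0], [0, 0.018, 0, 0, 0, 0.0067, 0], [0, 0.027, 0, 0, 0, 0.01, 0], [-0.001, 0.036, 0, 0, 0, 0.0133, 0], [-0.001, 0.045, 0, 0, 0, 0.0167, 0], [-0.002, 0.053, 0, 0, 0, 0.02, 0], [-0.002, 0.06, 0, 0, 0, 0.023, 0], [-0.002, 0.066, 0, 0, 0, 0.025, 0], [-0.002, 0.066, 0, 0, 0, 0.025, 0], [-0.002, 0.066, 0, 0, 0, 0.025, 0]]]}}

```text
clock: 32.55
ee_pos: [518.5, 86.5, 46.8]
eef_rot: [0.498, 0.867, -0.002, 0.0]
ft_force: [0.9, -6.4, -2.6]
width: 0.14
finger_force: 81.1
```

```bash
python3 -c "
from h import *
st();s=sensors.sense();print(s['wrist_torque'])
f=grab('top');o=proj(f,[[530,50,60]])[0].astype(int);print(o);cv2.imwrite('pics/t6.png',cv2.resize(f['img'][o[1]-60:o[1]+60,o[0]-80:o[0]+80,::-1],(0,0),fx=5,fy=5,interpolation=2))"
```

```text
t 32.55 p [518.52  86.49  46.83] yaw 30.25259475641623 tilt z [-0. -0. -1.] q [-0.76  0.49  0.64  2.02 -0.41  0.77  0.65] F [ 0.91 -6.38 -2.58] w 0.1396415383408679 81.08704447746277
[-1.28 -0.06  0.83]
[317 259]
```

>>> {"op": "drive_tool", "data": {"rows": [[[-0.002, -0.059, 0, 0, 0, -0.0222, 0], [-0.002, -0.059, -0.1, 0, 0, -0.0222, 0], [-0.002, -0.059, -0.2, 0, 0, -0.0222, 0], [-0.002, -0.059, -0.3, 0, 0, -0.0222, 0], [-0.008, -0.118, -0.32, 0, 0, -0.0444, 0], [-0.019, -0.177, -0.32, 0, 0, -0.0667, 0], [-0.033, -0.234, -0.32, 0, 0, -0.0889, 0], [-0.051, -0.291, -0.32, 0, 0, -0.1111, 0], [-0.073, -0.346, -0.32, 0, 0, -0.1333, 0], [-0.099, -0.399, -0.32, 0, 0, -0.1556, 0]]]}}

```text
clock: 33.6
ee_pos: [494.5, 56.8, 80.6]
eef_rot: [0.275, 0.961, -0.0, 0.006]
ft_force: [8.4, -7.7, -4.4]
width: 0.139
finger_force: 81.0
```

Run:
```python
from h import *
st()
for h in np.linspace(148.3,194,11)[1:]:
    a=np.radians(h); print(np.round(row([562.5+85*np.cos(a),14.9+85*np.sin(a),79],h-90),3).tolist())
```

```text
t 33.6 p [494.48  56.76  80.64] yaw 58.06949829761614 tilt z [ 0.01 -0.   -1.  ] q [-0.69  0.35  0.58  2.07 -0.27  0.78  1.07] F [ 8.43 -7.69 -4.44] w 0.13882844359588978 81.00486874580383
[0.048, -0.067, 0.016, 0.001, 0.004, -0.027]
[0.04, -0.134, 0.016, 0.001, 0.004, -0.052]
[0.026, -0.2, 0.016, 0.0, 0.004, -0.078]
[0.008, -0.265, 0.016, 0.0, 0.004, -0.103]
[-0.016, -0.329, 0.016, 0.0, 0.004, -0.128]
[-0.046, -0.39, 0.016, 0.0, 0.004, -0.154]
[-0.079, -0.449, 0.016, -0.0, 0.004, -0.179]
[-0.118, -0.505, 0.016, -0.0, 0.004, -0.204]
[-0.16, -0.557, 0.016, -0.0, 0.004, -0.23]
[-0.207, -0.606, 0.017, -0.0, 0.004, -0.255]
```

View pics/t6.png

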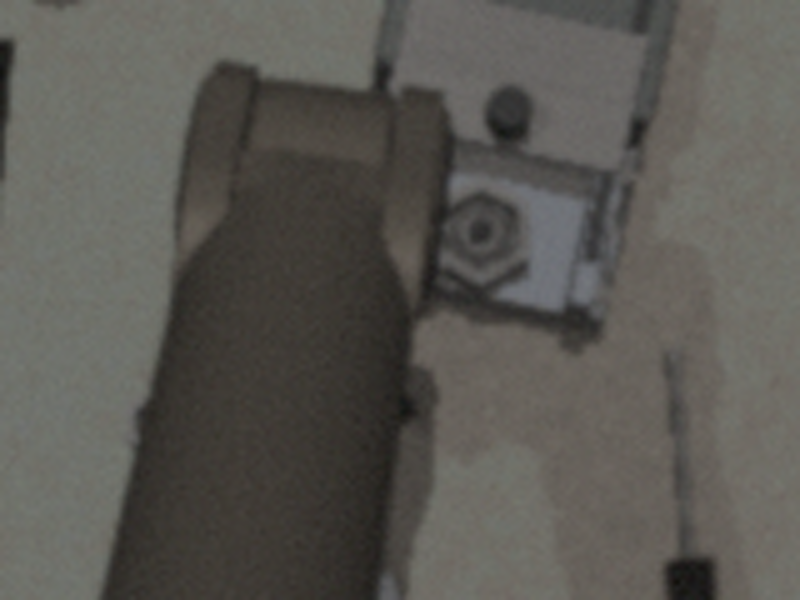

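The top view shows the arm hiding the handle, and the nut and ring at about crop (480,232). There is an unexpected 11 N force after the lift, so I'll look before moving on.

Run:
```python
from h import *
st()
f=grab('scene','s7.png');o=proj(f,[[550,25,70]])[0].astype(int);a=cv2.resize(f['img'][o[1]-50:o[1]+50,o[0]-66:o[0]+66,::-1],(800,600),interpolation=2)
g=grab('top');p=proj(g,[[560,15,70]])[0].astype(int);b=cv2.resize(g['img'][p[1]-25:p[1]+25,p[0]-20:p[0]+35,::-1],(275,250),interpolation=2)
a[:250,525:]=b; print(o,p,cams.boxes_of(f,'spanner')[:1],[x['location'] for x in cams.boxes_of(f,'hex_nut')[:1]])
cv2.imwrite('pics/c7.png',np.clip(a.astype(float)*1.4,0,255).astype(np.uint8))
```

```text
t 33.6 p [494.48  56.76  80.64] yaw 58.06949829761614 tilt z [ 0.01 -0.   -1.  ] q [-0.69  0.35  0.58  2.07 -0.27  0.78  1.07] F [ 8.43 -7.69 -4.44] w 0.13882844359588978 81.00486874580383
[290 256] [332 245] [{'location': [287.4, 250.8], 'conf': 0.94}] [[289.4, 265.1]]
```

View pics/c7.png

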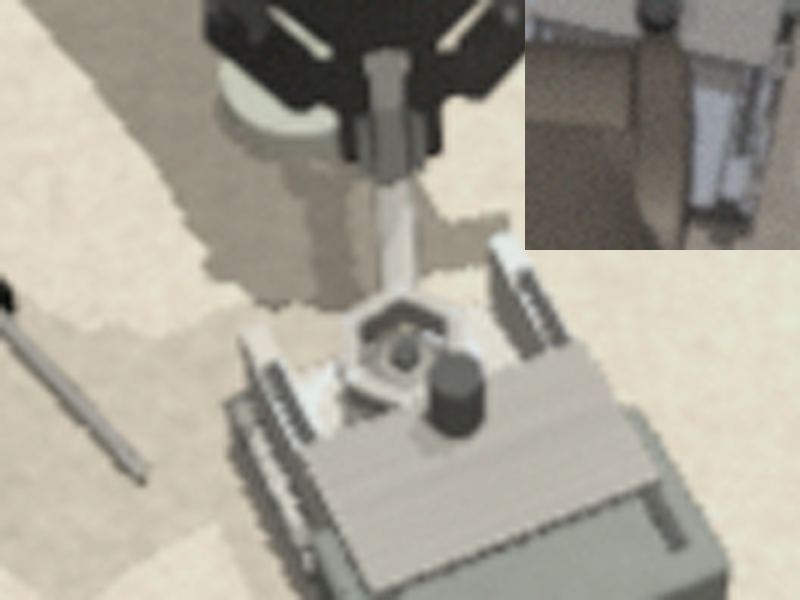

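The picture shows the ring, at crop (405,345), still hanging on the nut with the spanner tilted in the grip. It jammed after the stop. I'll lower it so it levels against the block, then continue.

>>> {"op": "drive_tool", "data": {"rows": [[[0, 0, 0.04, 0, 0, 0, 0], [0, 0, 0.08, 0, 0, 0, 0], [0, 0, 0.12, 0, 0, 0, 0], [0, 0, 0.16, 0, 0, 0, 0], [0, 0, 0.2, 0, 0, 0, 0], [0, 0, 0.24, 0, 0, 0, 0], [0, 0, 0.28, 0, 0, 0, 0], [0, 0, 0.3, 0, 0, 0, 0], [0, 0, 0.32, 0, 0, 0, 0], [0, 0, 0.33, 0, 0, 0, 0]]], "newtons": 40}}

```text
clock: 34.8
ee_pos: [485.8, 62.2, 45.4]
eef_rot: [0.274, 0.962, 0.0, -0.004]
ft_force: [-8.3, 2.2, 10.1]
width: 0.142
finger_force: 83.7
```

Run:
```python
from h import *
st();print(sensors.sense()['wrist_torque']); a=np.radians(148.07);print(row([562.5+85*np.cos(a),14.9+85*np.sin(a),47],58.07))
f=grab('scene');o=proj(f,[[550,25,70]])[0].astype(int)
```

```text
t 34.8 p [485.84  62.19  45.43] yaw 58.15713658312557 tilt z [-0.01  0.   -1.  ] q [-0.66  0.41  0.54  2.09 -0.32  0.73  1.1 ] F [-8.34  2.23 10.13] w 0.14164470795329623 83.65538835525513
[ 0.16  1.21 -0.21]
[-0.0506, 0.004, -0.0162, -0.0006, -0.0027, 0.0005]
```

Run:
```python
from h import *
for h in list(np.linspace(148.07,128,8)[1:]):
    a=np.radians(h); print(np.round(row([562.5+91*np.cos(a),14.9+91*np.sin(a),46.6],h-90),3).tolist())
```

```text
[0.008, 0.049, -0.012, -0.001, -0.003, 0.016]
[0.005, 0.095, -0.012, -0.001, -0.003, 0.032]
[-0.001, 0.14, -0.012, -0.001, -0.003, 0.048]
[-0.009, 0.185, -0.012, -0.001, -0.003, 0.064]
[-0.019, 0.229, -0.012, -0.001, -0.003, 0.08]
[-0.032, 0.273, -0.013, -0.001, -0.003, 0.096]
[-0.046, 0.316, -0.013, -0.001, -0.003, 0.112]
```

>>> {"op": "drive_tool", "data": {"rows": [[[0.01, 0, -0.02, 0, 0, 0, 0], [0.02, 0, -0.02, 0, 0, 0, 0], [0.02, 0.002, -0.02, 0, 0, 0, 0], [0.028, 0.049, -0.02, 0, 0, 0.016, 0], [0.025, 0.095, -0.02, 0, 0, 0.032, 0], [0.019, 0.14, -0.02, 0, 0, 0.048, 0], [0.011, 0.185, -0.02, 0, 0, 0.064, 0], [0.001, 0.229, -0.02, 0, 0, 0.08, 0], [-0.012, 0.273, -0.02, 0, 0, 0.096, 0], [-0.026, 0.316, -0.02, 0, 0, 0.112, 0]]], "newtons": 80}}

```text
clock: 35.85
ee_pos: [507.6, 85.7, 47.6]
eef_rot: [0.44, 0.898, -0.001, -0.001]
ft_force: [-2.5, 0.0, -3.1]
width: 0.144
finger_force: 81.8
```

```bash
cat >> h.py <<'E'
def tq(h):
    s=sensors.sense();a=np.radians(h);F=s['ft_force'];T=s['wrist_torque']
    p=s['ee_pos'][:2]-[562.5,14.9]
    print('r',np.hypot(*p),'ang',np.degrees(np.arctan2(p[1],p[0])),'radial',F[:2]@[np.cos(a),np.sin(a)],'tang',F[:2]@[np.sin(a),-np.cos(a)],'Mz',T[2],'T',T,'nut torque',-(F[:2]@[np.sin(a),-np.cos(a)])*np.hypot(*p)/1000+T[2])
E
python3 - <<'E'
from h import *
st();tq(128)
E
```

```text
t 35.85 p [507.64  85.72  47.57] yaw 37.804085024045 tilt z [-0. -0. -1.] q [-0.75  0.46  0.63  2.04 -0.39  0.76  0.77] F [-2.48  0.04 -3.13] w 0.14351808105398933 81.78974390029907
r 89.58687083845521 ang 127.7635075547046 radial 1.561632487588973 tang -1.9288250532928004 Mz -0.13473934020546724 T [ 0.01  0.52 -0.13] nut torque 0.038058060713851344
```

>>> {"op": "drive_tool", "data": {"rows": [[[0, 0.016, 0, 0, 0, 0.0056, 0], [0, 0.032, 0, 0, 0, 0.0111, 0], [-0.001, 0.047, 0, 0, 0, 0.0167, 0], [-0.002, 0.063, 0, 0, 0, 0.0222, 0], [-0.002, 0.063, 0, 0, 0, 0.0222, 0], [-0.002, 0.063, 0, 0, 0, 0.0222, 0], [-0.002, 0.063, 0, 0, 0, 0.0222, 0], [-0.002, 0.063, 0, 0, 0, 0.0222, 0], [-0.002, 0.063, 0, 0, 0, 0.0222, 0], [-0.002, 0.063, 0, 0, 0, 0.0222, 0]]]}}

```text
clock: 36.85
ee_pos: [512.3, 89.1, 47.8]
eef_rot: [0.47, 0.883, -0.001, -0.001]
ft_force: [-5.6, 0.0, -2.9]
width: 0.14
finger_force: 81.7
```

Run:
```python
from h import *
st();tq(124)
```

```text
t 36.85 p [512.28  89.1   47.8 ] yaw 33.92780971343517 tilt z [-0. -0. -1.] q [-0.77  0.47  0.64  2.03 -0.4   0.77  0.71] F [-5.57  0.01 -2.93] w 0.1402631202355679 81.74752950668335
r 89.60093170161403 ang 124.09028167306309 radial 3.1198044195686974 tang -4.614996932785027 Mz 0.09090084797684557 T [-0.06  1.13  0.09] nut torque 0.504408872954475
```

>>> {"op": "drive_tool", "data": {"rows": [[[0, 0.016, 0, 0, 0, 0.0056, 0], [0, 0.032, 0, 0, 0, 0.0111, 0], [0, 0.032, 0, 0, 0, 0.0111, 0], [0, 0.032, 0, 0, 0, 0.0111, 0], [0, 0.032, 0, 0, 0, 0.0111, 0], [0, 0.032, 0, 0, 0, 0.0111, 0], [0, 0.032, 0, 0, 0, 0.0111, 0], [0, 0.032, 0, 0, 0, 0.0111, 0], [0, 0.032, 0, 0, 0, 0.0111, 0], [0, 0.032, 0, 0, 0, 0.0111, 0]]]}}

```text
clock: 37.85
ee_pos: [514.4, 90.5, 47.7]
eef_rot: [0.485, 0.875, -0.001, -0.002]
ft_force: [-6.2, -0.8, -2.9]
width: 0.144
finger_force: 81.9
```

Run:
```python
from h import *
st();tq(122)
```

```text
t 37.85 p [514.43  90.48  47.71] yaw 31.988891320278803 tilt z [-0. -0. -1.] q [-0.77  0.48  0.65  2.02 -0.41  0.77  0.68] F [-6.19 -0.81 -2.85] w 0.14426570964450716 81.89413905143738
r 89.56924643684943 ang 122.45882172743322 radial 2.596138871260252 tang -5.682093425189567 Mz 0.3226615330899178 T [-0.21  1.29  0.32] nut torque 0.831602359367924
```

>>> {"op": "drive_tool", "data": {"rows": [[[0, -0.03, 0, 0, 0, -0.0111, 0], [0, -0.063, 0, 0, 0, -0.0222, 0], [0, -0.094, 0, 0, 0, -0.0333, 0], [0, -0.125, 0, 0, 0, -0.0444, 0], [0, -0.157, 0, 0, 0, -0.0555, 0], [0, -0.172, 0, 0, 0, -0.0611, 0], [0, -0.172, -0.02, 0, 0, -0.0611, 0], [0, -0.172, -0.04, 0, 0, -0.0611, 0], [0, -0.172, -0.06, 0, 0, -0.0611, 0], [0, -0.172, -0.08, 0, 0, -0.0611, 0]]]}}

```text
clock: 38.85
ee_pos: [501.9, 81.5, 56.5]
eef_rot: [0.4, 0.917, -0.0, 0.0]
ft_force: [-2.8, -1.4, -4.5]
width: 0.139
finger_force: 81.6
```

Run:
```python
from h import *
st();tq(133)
```

```text
t 38.85 p [501.93  81.54  56.48] yaw 42.88347658586742 tilt z [ 0. -0. -1.] q [-0.75  0.43  0.62  2.05 -0.36  0.76  0.84] F [-2.78 -1.38 -4.49] w 0.13910482549506675 81.55619144439697
r 90.04862152520786 ang 132.26701437036462 radial 0.8891216119665795 tang -2.978239490681748 Mz -0.25583494687238345 T [-0.37  0.52 -0.26] nut torque 0.01235141383544508
```

>>> {"op": "drive_tool", "data": {"rows": [[[0, 0.01, -0.02, 0, 0, 0, 0], [0, -0.01, -0.04, 0, 0, 0, 0], [0, -0.01, -0.06, 0, 0, 0, 0], [0, -0.01, -0.08, 0, 0, 0, 0], [0, -0.01, -0.1, 0, 0, 0, 0], [0, -0.01, -0.12, 0, 0, 0, 0], [0, -0.01, -0.14, 0, 0, 0, 0], [0, -0.01, -0.16, 0, 0, 0, 0], [0, -0.01, -0.18, 0, 0, 0, 0], [0, -0.01, -0.2, 0, 0, 0, 0]]]}}

```text
clock: 39.85
ee_pos: [501.1, 81.2, 76.5]
eef_rot: [0.399, 0.917, 0.0, 0.0]
ft_force: [0.0, -0.3, -3.4]
width: 0.137
finger_force: 81.8
```

Run:
```python
from h import *
st();tq(133)
f=grab('scene')
for l in ('spanner','hex_nut'):
    for r in cams.regions_of(f,l)[:1]:
        ys,xs=np.nonzero(r['region']); print(l,r['conf'],r['location'],len(xs),xs.min(),xs.max(),ys.min(),ys.max())
# expected ring top centre when level / when hung
d=np.array([np.cos(np.radians(132.6)),np.sin(np.radians(132.6))])
p=sensors.sense()['ee_pos']; rc=p[:2]-90*d
print('ring level',proj(f,[[*rc,p[2]-5.9+26]]),'hung',proj(f,[[562.5,14.9,66]]))
m=[((np.array([26*np.cos(t),26*np.sin(t)])+rc).tolist()+[p[2]-5.9+26]) for t in np.linspace(0,6.28,13)]
q=proj(f,m);print('ring level extents',q.min(0),q.max(0))
m=[[562.5+26*np.cos(t),14.9+26*np.sin(t),60] for t in np.linspace(0,6.28,13)];q=proj(f,m);print('hung extents',q.min(0),q.max(0))
```

```text
t 39.85 p [501.06  81.2   76.47] yaw 42.92186445321459 tilt z [ 0.  0. -1.] q [-0.77  0.4   0.64  2.04 -0.33  0.8   0.81] F [ 0.01 -0.26 -3.38] w 0.1366119969915411 81.8192732334137
r 90.39462733628415 ang 132.82004101466094 radial -0.20103838522880296 tang -0.1680410428007897 Mz 0.006506741172872204 T [ 0.03 -0.04  0.01] nut torque 0.02169674861405016
spanner 0.6 [293.4, 252.8] 574 279 301 215 271
ring level [[290.1  255.99]] hung [[290.64 263.9 ]]
ring level extents [278.23 246.45] [301.91 265.84]
hung extents [279.2  255.98] [302.19 275.09]
```

Run:
```python
from h import *
for h in list(np.linspace(132.9,193.5,11)[1:]):
    a=np.radians(h); print(np.round(row([562.5+90*np.cos(a),14.9+90*np.sin(a),78],h-90),3).tolist())
```

```text
[-0.008, -0.097, -0.016, 0.0, 0.0, -0.034]
[-0.023, -0.191, -0.016, 0.0, 0.0, -0.067]
[-0.048, -0.283, -0.016, 0.0, 0.0, -0.101]
[-0.083, -0.372, -0.016, 0.0, 0.0, -0.135]
[-0.126, -0.456, -0.016, 0.0, 0.0, -0.168]
[-0.178, -0.536, -0.016, 0.0, 0.0, -0.202]
[-0.239, -0.61, -0.016, 0.0, 0.0, -0.236]
[-0.306, -0.676, -0.016, 0.0, 0.0, -0.269]
[-0.381, -0.736, -0.016, 0.0, 0.0, -0.303]
[-0.461, -0.787, -0.016, 0.0, 0.0, -0.337]
```

>>> {"op": "drive_tool", "data": {"rows": [[[-0.008, -0.097, -0.016, 0, 0, -0.034, 0], [-0.023, -0.191, -0.016, 0, 0, -0.067, 0], [-0.048, -0.283, -0.016, 0, 0, -0.101, 0], [-0.083, -0.372, -0.016, 0, 0, -0.135, 0], [-0.126, -0.456, -0.016, 0, 0, -0.168, 0], [-0.178, -0.536, -0.016, 0, 0, -0.202, 0], [-0.239, -0.61, -0.016, 0, 0, -0.236, 0], [-0.306, -0.676, -0.016, 0, 0, -0.269, 0], [-0.381, -0.736, -0.016, 0, 0, -0.303, 0], [-0.461, -0.787, -0.016, 0, 0, -0.337, 0]]]}}

```text
clock: 41.0
ee_pos: [474.5, -6.7, 77.8]
eef_rot: [-0.12, 0.993, 0.0, -0.0]
ft_force: [-0.4, -0.0, -3.5]
width: 0.145
finger_force: 81.8
```

>>> {"op": "drive_tool", "data": {"rows": [[[0, 0, 0.03, 0, 0, 0, 0], [0, 0, 0.06, 0, 0, 0, 0], [0, 0, 0.09, 0, 0, 0, 0], [0, 0, 0.12, 0, 0, 0, 0], [0, 0, 0.14, 0, 0, 0, 0], [0, 0, 0.16, 0, 0, 0, 0], [0, 0, 0.18, 0, 0, 0, 0], [0, 0, 0.2, 0, 0, 0, 0], [0, 0, 0.22, 0, 0, 0, 0], [0, 0, 0.23, 0, 0, 0, 0]]]}}

```text
clock: 42.0
ee_pos: [474.0, -6.6, 55.4]
eef_rot: [-0.118, 0.993, 0.0, -0.001]
ft_force: [-6.3, -0.9, 8.9]
width: 0.137
finger_force: 83.7
```

Run:
```python
from h import *
st();tq(193.5)
```

```text
t 42.0 p [473.99  -6.59  55.36] yaw 103.53675679971252 tilt z [-0.  0. -1.] q [-0.44  0.34  0.42  2.13 -0.21  0.72  1.93] F [-6.28 -0.86  8.9 ] w 0.1371554698011799 83.74993443489075
r 91.07998708831678 ang -166.35259157095217 radial 6.3072676992282615 tang 0.6340221880128174 Mz 0.016385327999065533 T [-0.12  0.6   0.02] nut torque -0.041361404698848234
```

>>> {"op": "drive_tool", "data": {"rows": [[[0.01, 0, -0.05, 0, 0, 0, 0], [0.02, 0, -0.1, 0, 0, 0, 0], [0.02, 0, -0.1, 0, 0, 0, 0], [0.02, 0, -0.1, 0, 0, 0, 0], [0.02, 0, -0.08, 0, 0, 0, 0], [0.02, 0, -0.06, 0, 0, 0, 0], [0.02, 0, -0.04, 0, 0, 0, 0], [0.02, 0, -0.02, 0, 0, 0, 0], [0.02, 0, 0, 0, 0, 0, 0], [0.02, 0, 0, 0, 0, 0, 0]]]}}

```text
clock: 43.0
ee_pos: [472.8, -7.0, 54.6]
eef_rot: [-0.118, 0.993, -0.0, -0.0]
ft_force: [1.1, -0.4, -2.7]
width: 0.141
finger_force: 82.1
```

Run:
```python
from h import *
st();tq(193.5)
```

```text
t 43.0 p [472.83  -7.02  54.62] yaw 103.54471911385991 tilt z [-0. -0. -1.] q [-0.44  0.34  0.42  2.13 -0.21  0.71  1.93] F [ 1.08 -0.39 -2.71] w 0.14071472699559634 82.06819295883179
r 92.30824897910195 ang -166.26197218530731 radial -0.9645345676827025 tang -0.6275815871343947 Mz -0.08448590804722095 T [-0.14 -0.02 -0.08] nut torque -0.026554950647319275
```

>>> {"op": "drive_tool", "data": {"rows": [[[0, 0, 0.03, 0, 0, 0, 0], [0, 0, 0.05, 0, 0, 0, 0], [0, 0, 0.07, 0, 0, 0, 0], [0, 0.032, 0.07, 0, 0, 0.0111, 0], [-0.002, 0.064, 0.07, 0, 0, 0.0222, 0], [-0.005, 0.096, 0.07, 0, 0, 0.0333, 0], [-0.008, 0.12, 0.07, 0, 0, 0.0417, 0], [-0.01, 0.136, 0.07, 0, 0, 0.0472, 0], [-0.01, 0.136, 0.07, 0, 0, 0.0472, 0], [-0.01, 0.136, 0.07, 0, 0, 0.0472, 0]]]}}

```text
clock: 44.0
ee_pos: [470.8, 6.1, 47.9]
eef_rot: [-0.044, 0.999, -0.0, 0.0]
ft_force: [0.7, -4.3, -3.4]
width: 0.138
finger_force: 82.0
```

Run:
```python
from h import *
st();tq(185)
```

```text
t 44.0 p [470.83   6.06  47.89] yaw 95.05336055689854 tilt z [ 0. -0. -1.] q [-0.49  0.35  0.45  2.14 -0.24  0.7   1.78] F [ 0.72 -4.31 -3.44] w 0.1383979565318532 82.02199816703796
r 92.09393114623911 ang -174.49153785126205 radial -0.3394486568121494 tang -4.3542178777553415 Mz -0.2602633106880805 T [-1.11 -0.17 -0.26] nut torque 0.1407337307416433
```

>>> {"op": "drive_tool", "data": {"rows": [[[0, 0.016, 0, 0, 0, 0.0056, 0], [0, 0.032, 0, 0, 0, 0.0111, 0], [-0.001, 0.048, 0, 0, 0, 0.0167, 0], [-0.002, 0.064, 0, 0, 0, 0.0222, 0], [-0.002, 0.064, 0, 0, 0, 0.0222, 0], [-0.002, 0.064, 0, 0, 0, 0.0222, 0], [-0.002, 0.064, 0, 0, 0, 0.0222, 0], [-0.002, 0.064, 0, 0, 0, 0.0222, 0], [-0.002, 0.064, 0, 0, 0, 0.0222, 0], [-0.002, 0.064, 0, 0, 0, 0.0222, 0]]]}}

```text
clock: 45.0
ee_pos: [470.5, 11.8, 47.9]
eef_rot: [-0.01, 1.0, -0.001, 0.0]
ft_force: [0.2, -6.6, -2.1]
width: 0.14
finger_force: 82.0
```

Run:
```python
from h import *
st();tq(181)
```

```text
t 45.0 p [470.52  11.79  47.93] yaw 91.12414036095203 tilt z [ 0. -0. -1.] q [-0.51  0.35  0.47  2.14 -0.24  0.7   1.71] F [ 0.18 -6.6  -2.14] w 0.13987705095981154 82.03825950622559
r 92.0310556218447 ang -178.0658308468415 radial -0.06590779157230693 tang -6.606087251586865 Mz 0.043473299193262094 T [-1.45 -0.19  0.04] nut torque 0.651438482486812
```

>>> {"op": "drive_tool", "data": {"rows": [[[0, 0.016, 0, 0, 0, 0.0056, 0], [0, 0.032, 0, 0, 0, 0.0111, 0], [0, 0.032, 0, 0, 0, 0.0111, 0], [0, 0.032, 0, 0, 0, 0.0111, 0], [0, 0.032, 0, 0, 0, 0.0111, 0], [0, 0.032, 0, 0, 0, 0.0111, 0], [0, 0.032, 0, 0, 0, 0.0111, 0], [0, 0.032, 0, 0, 0, 0.0111, 0], [0, 0.032, 0, 0, 0, 0.0111, 0], [0, 0.032, 0, 0, 0, 0.0111, 0]]]}}

```text
clock: 46.0
ee_pos: [470.5, 14.7, 48.0]
eef_rot: [0.007, 1.0, -0.001, 0.0]
ft_force: [1.6, -7.7, -3.4]
width: 0.143
finger_force: 82.1
```

Run:
```python
from h import *
st();tq(179)
```

```text
t 46.0 p [470.5   14.67  47.95] yaw 89.15054185057289 tilt z [ 0. -0. -1.] q [-0.53  0.36  0.47  2.14 -0.25  0.7   1.67] F [ 1.65 -7.65 -3.4 ] w 0.14300076397810793 82.05160617828369
r 92.00500382430361 ang -179.85405694279106 radial -1.7810505116498365 tang -7.6245320618839845 Mz 0.1684037608185855 T [-1.59 -0.22  0.17] nut torque 0.8698988623307469
```

The torque climbs to 0.87 N m at the same place, 60° on from the last stroke, so the nut is against its stop. Next: centre the play and lift off.

>>> {"op": "drive_tool", "data": {"rows": [[[0, -0.048, 0, 0, 0, -0.0167, 0], [-0.002, -0.096, 0, 0, 0, -0.0333, 0], [-0.006, -0.144, 0, 0, 0, -0.05, 0], [-0.01, -0.176, 0, 0, 0, -0.0611, 0], [-0.01, -0.18, -0.01, 0, 0, -0.0611, 0], [-0.01, -0.18, -0.03, 0, 0, -0.0611, 0], [-0.01, -0.18, -0.06, 0, 0, -0.0611, 0], [-0.01, -0.18, -0.09, 0, 0, -0.0611, 0], [-0.01, -0.18, -0.12, 0, 0, -0.0611, 0], [-0.01, -0.18, -0.15, 0, 0, -0.0611, 0]]]}}

```text
clock: 47.0
ee_pos: [470.2, -0.4, 63.1]
eef_rot: [-0.089, 0.996, 0.001, -0.001]
ft_force: [0.8, 1.0, -2.6]
width: 0.143
finger_force: 82.0
```

>>> {"op": "drive_tool", "data": {"rows": [[[0, 0, -0.03, 0, 0, 0, 0], [0, 0, -0.06, 0, 0, 0, 0], [0, 0, -0.1, 0, 0, 0, 0], [0, 0, -0.15, 0, 0, 0, 0], [0, 0, -0.2, 0, 0, 0, 0], [0, 0, -0.26, 0, 0, 0, 0], [0, 0, -0.33, 0, 0, 0, 0], [0, 0, -0.4, 0, 0, 0, 0], [0, 0, -0.45, 0, 0, 0, 0], [0, 0, -0.5, 0, 0, 0, 0]]]}}

```text
clock: 48.0
ee_pos: [471.0, -1.6, 113.4]
eef_rot: [-0.088, 0.996, 0.0, 0.0]
ft_force: [-0.8, 1.0, -2.7]
width: 0.144
finger_force: 82.0
```

Run:
```python
from h import *
st();tq(190)
# spanner now: grip sits at ~92 from ring axis (7 past centre). final handle dir 176 -> TCP = mat centre + 7 along handle
h=np.radians(176.1);T=[538.3+7*np.cos(h),309.6+7*np.sin(h)];print(T,row([*T,112],86.1))
```

```text
t 48.0 p [470.99  -1.58 113.42] yaw 100.08805395363146 tilt z [ 0.  0. -1.] q [-0.5   0.24  0.47  2.09 -0.14  0.84  1.8 ] F [-0.77  1.   -2.73] w 0.14417559139720584 82.04932808876038
r 92.98294627813382 ang -169.7881359987877 radial 0.5875833114115693 tang 1.114861309708937 Mz -0.041884911518496395 T [ 0.04 -0.03 -0.04] nut torque -0.1455480007867324
[np.float64(531.3162100481508), np.float64(310.0761070346568)] [-1.1398, 2.9628, 0.015, 0.0001, 0.0001, 0.0777]
```

>>> {"op": "drive_tool", "data": {"rows": [[[-0.01, 0.09, 0, 0, 0, 0, 0], [-0.03, 0.19, 0, 0, 0, 0, 0], [-0.07, 0.29, 0, 0, 0, 0, 0], [-0.11, 0.39, 0, 0, 0, 0, 0], [-0.15, 0.49, 0, 0, 0, 0, 0], [-0.19, 0.59, 0, 0, 0, 0, 0], [-0.23, 0.69, 0, 0, 0, 0, 0], [-0.28, 0.79, 0, 0, 0, 0, 0], [-0.33, 0.89, 0, 0, 0, 0, 0], [-0.38, 0.99, 0, 0, 0, 0, 0]]]}}

```text
clock: 49.0
ee_pos: [491.3, 103.4, 112.9]
eef_rot: [-0.088, 0.996, 0.0, 0.0]
ft_force: [1.0, 1.0, -3.4]
width: 0.143
finger_force: 82.1
```

>>> {"op": "drive_tool", "data": {"rows": [[[-0.04, 0.1, 0, 0, 0, 0, 0], [-0.08, 0.2, 0, 0, 0, 0, 0], [-0.12, 0.3, 0, 0, 0, 0, 0], [-0.16, 0.4, 0, 0, 0, 0, 0], [-0.2, 0.5, 0, 0, 0, 0, 0], [-0.24, 0.6, 0, 0, 0, 0, 0], [-0.28, 0.7, 0, 0, 0, 0, 0], [-0.32, 0.8, 0, 0, 0, 0, 0], [-0.35, 0.9, 0, 0, 0, 0, 0], [-0.38, 0.99, 0, 0, 0, 0, 0]]]}}

```text
clock: 50.0
ee_pos: [511.1, 207.7, 112.9]
eef_rot: [-0.088, 0.996, 0.0, -0.0]
ft_force: [0.1, 0.0, -2.7]
width: 0.143
finger_force: 82.1
```

>>> {"op": "drive_tool", "data": {"rows": [[[-0.04, 0.1, 0, 0, 0, 0.01, 0], [-0.08, 0.2, 0, 0, 0, 0.02, 0], [-0.12, 0.3, 0, 0, 0, 0.03, 0], [-0.16, 0.4, 0, 0, 0, 0.04, 0], [-0.2, 0.5, 0, 0, 0, 0.05, 0], [-0.24, 0.6, 0, 0, 0, 0.06, 0], [-0.28, 0.7, 0, 0, 0, 0.07, 0], [-0.32, 0.8, 0, 0, 0, 0.078, 0], [-0.35, 0.9, 0, 0, 0, 0.078, 0], [-0.38, 0.98, 0, 0, 0, 0.078, 0]]]}}

```text
clock: 51.0
ee_pos: [531.1, 311.0, 112.8]
eef_rot: [0.034, 0.999, 0.0, -0.0]
ft_force: [0.1, 0.0, -2.5]
width: 0.142
finger_force: 82.1
```

Run:
```python
from h import *
st();f=grab('scene')
h=np.radians(176.1);T=[538.3+7*np.cos(h),309.6+7*np.sin(h)];print(row([*T,20],86.1))
# where is the spanner really? region in wrist view: handle tip / small ring
f=grab('wrist')
for l in('spanner','mat'):
  for r in cams.regions_of(f,l)[:1]:
    ys,xs=np.nonzero(r['region']);print(l,r['conf'],xs.min(),xs.max(),ys.min(),ys.max(), [ (y,xs[ys==y].min(),xs[ys==y].max()) for y in range(ys.min(),ys.max(),12)])
p=sensors.sense()['ee_pos'];z=p[2]-5.9+26
for r in(170-85,170-92): print(r,proj(f,[[*(p[:2]+(r+e)*np.array([np.cos(h),np.sin(h)])),z] for e in(-18,0,18)]))
```

```text
t 51.0 p [531.15 310.98 112.8 ] yaw 86.11377124904423 tilt z [-0.  0. -1.] q [-0.9   0.48  0.39  1.75 -0.22  0.95  1.09] F [ 0.08  0.04 -2.54] w 0.14187044905905513 82.06393718719482
[-0.0018, -0.0297, 0.9284, 0.0006, 0.0001, 0.0006]
spanner 0.64 275 351 75 401 [(75, np.int64(312), np.int64(314)), (87, np.int64(293), np.int64(332)), (99, np.int64(275), np.int64(351)), (111, np.int64(276), np.int64(351)), (123, np.int64(275), np.int64(350)), (135, np.int64(276), np.int64(350)), (147, np.int64(282), np.int64(345)), (159, np.int64(298), np.int64(328)), (171, np.int64(296), np.int64(331)), (183, np.int64(296), np.int64(331)), (195, np.int64(296), np.int64(330)), (207, np.int64(296), np.int64(329)), (219, np.int64(296), np.int64(330)), (231, np.int64(297), np.int64(330)), (243, np.int64(297), np.int64(330)), (255, np.int64(297), np.int64(330)), (267, np.int64(297), np.int64(330)), (279, np.int64(296), np.int64(330)), (291, np.int64(297), np.int64(329)), (303, np.int64(300), np.int64(327)), (315, np.int64(300), np.int64(327)), (327, np.int64(300), np.int64(327)), (339, np.int64(300), np.int64(327)), (351, np.int64(299), np.int64(328)), (363, np.int64(299), np.int64(328)), (375, np.int64(299), np.int64(329)), (387, np.int64(299), np.int64(329)), (399, np.int64(302), np.int64(326))]Traceback (most recent call last):
  File "<stdin>", line 8, in <module>
    return umr_minimum(a, axis, None, out, keepdims, initial, where)
ValueError: zero-size array to reduction operation minimum which has no identity
```

Run:
```python
from h import *
f=grab('wrist')
h=np.radians(176.1);p=sensors.sense()['ee_pos']
for z in(p[2]-5.9+26,): 
  for c in(85,78): print(c,proj(f,[[*(p[:2]+(c+e)*np.array([np.cos(h),np.sin(h)])),z] for e in(-18,-14,0,14,18)]))
print(atz(f,[(313,115),(313,103)],p[2]+20)-p)
```

```text
85 [[310.23 157.78]
 [310.19 146.26]
 [310.07 104.09]
 [309.94  58.71]
 [309.9   45.11]]
78 [[310.29 177.38]
 [310.25 166.26]
 [310.13 125.55]
 [310.    81.82]
 [309.97  68.72]]
[[-81.22   6.54  20.  ]
 [-85.09   6.81  20.  ]]
```

>>> {"op": "drive_tool", "data": {"rows": [[[0, -0.01, 0.1, 0, 0, 0, 0], [0, -0.01, 0.2, 0, 0, 0, 0], [0, -0.01, 0.3, 0, 0, 0, 0], [0, -0.01, 0.4, 0, 0, 0, 0], [0, -0.01, 0.5, 0, 0, 0, 0], [0, -0.01, 0.6, 0, 0, 0, 0], [0, -0.01, 0.7, 0, 0, 0, 0], [0, -0.01, 0.78, 0, 0, 0, 0], [0, -0.01, 0.84, 0, 0, 0, 0], [0, -0.01, 0.88, 0, 0, 0, 0]]]}}

```text
clock: 52.25
ee_pos: [531.1, 308.7, 24.3]
eef_rot: [0.034, 0.999, -0.0, -0.0]
ft_force: [-0.9, -0.0, -2.4]
width: 0.14
finger_force: 82.1
```

>>> {"op": "drive_tool", "data": {"rows": [[[0, 0, 0.05, 0, 0, 0, 0], [0, 0, 0.1, 0, 0, 0, 0], [0, 0, 0.13, 0, 0, 0, 0], [0, 0, 0.15, 0, 0, 0, 0], [0, 0, 0.155, 0, 0, 0, 0], [0, 0, 0.155, 0, 0, 0, 0], [0, 0, 0.155, 0, 0, 0, 0.2], [0, 0, 0.155, 0, 0, 0, 0.4], [0, 0, 0.155, 0, 0, 0, 0.6], [0, 0, 0.155, 0, 0, 0, 0.6]]]}}

```text
clock: 53.25
ee_pos: [530.6, 308.9, 9.0]
eef_rot: [0.034, 0.999, -0.0, -0.0]
ft_force: [-1.2, -0.1, -0.6]
width: 0.598
finger_force: 0.0
```

>>> {"op": "drive_tool", "data": {"rows": [[[0, 0, -0.05, 0, 0, 0, 0.6], [0, 0, -0.15, 0, 0, 0, 0.6], [0, 0, -0.25, 0, 0, 0, 0.6], [0, 0, -0.35, 0, 0, 0, 0.6], [0, 0, -0.45, 0, 0, 0, 0.6], [0, 0, -0.55, 0, 0, 0, 0.6], [0, 0, -0.65, 0, 0, 0, 0.6], [0, 0, -0.75, 0, 0, 0, 0.6], [0, 0, -0.88, 0, 0, 0, 0.6], [0, 0, -1, 0, 0, 0, 0.6]]]}}

```text
clock: 54.25
ee_pos: [531.3, 308.8, 110.6]
eef_rot: [0.034, 0.999, 0.0, 0.0]
ft_force: [-0.2, -0.4, 0.6]
width: 0.596
finger_force: 0.0
```

>>> {"op": "drive_tool", "data": {"rows": [[[0, 0, -0.1, 0, 0, 0, 0.6], [0, -0.05, -0.2, 0, 0, 0, 0.6], [0, -0.15, -0.3, 0, 0, 0, 0.6], [0, -0.25, -0.4, 0, 0, 0, 0.6], [0, -0.35, -0.5, 0, 0, 0, 0.6], [0, -0.45, -0.6, 0, 0, 0, 0.6], [0, -0.55, -0.7, 0, 0, 0, 0.6], [0, -0.65, -0.75, 0, 0, 0, 0.6], [0, -0.75, -0.8, 0, 0, 0, 0.6], [0, -0.85, -0.8, 0, 0, 0, 0.6]]]}}

```text
clock: 55.25
ee_pos: [525.6, 223.3, 190.1]
eef_rot: [0.034, 0.999, 0.0, 0.0]
ft_force: [-0.3, -0.3, -0.5]
width: 0.601
finger_force: 0.0
```

Run:
```python
from h import *
st();f=grab('wrist','w8.png')
for l,z in(('spanner',27),('mat',3),('hex_nut',60)):
  for r in cams.regions_of(f,l)[:1]:
    ys,xs=np.nonzero(r['region'])
    c=max(cv2.findContours(r['region'].astype(np.uint8),0,cv2.CHAIN_APPROX_NONE)[0],key=cv2.contourArea).reshape(-1,2)
    print(l,r['conf'],len(xs),xs.min(),xs.max(),ys.min(),ys.max(),cv2.minAreaRect(atz(f,c,z)[:,:2].astype(np.float32)))
print('mat proj',proj(f,[[538.3,309.6,3]]))
```

```text
t 55.25 p [525.63 223.28 190.06] yaw 86.0480375224082 tilt z [ 0.  0. -1.] q [-0.84  0.32  0.45  1.79 -0.16  1.07  1.17] F [-0.31 -0.27 -0.52] w 0.6010844539285094 0.0
spanner 0.62 4009 374 429 110 315 ((538.0191040039062, 304.6663818359375), (46.97623825073242, 200.8070068359375), 88.81816101074219)
mat 0.73 26834 331 480 76 328 ((538.1085815429688, 308.9822998046875), (131.81436157226562, 261.274169921875), 85.99284362792969)
hex_nut 0.77 1284 68 114 256 293 ((557.6101684570312, 23.306838989257812), (32.63079833984375, 41.276527404785156), 21.8597469329834)
mat proj [[398.14 216.57]]
```

Run:
```python
from h import *
f=grab('wrist')
g=cv2.GaussianBlur(cv2.cvtColor(f['img'],cv2.COLOR_RGB2GRAY),(0,0),.8).astype(np.float32); gx=cv2.Sobel(g,5,1,0);gy=cv2.Sobel(g,5,0,1)
best=[]
for dx in np.arange(-5,5.1,1):
  for dy in np.arange(-5,5.1,1):
    for a in np.arange(0,60,2):
      th=np.radians(a+60*np.arange(7));V=np.c_[562.6+dx+17.32*np.cos(th),14.7+dy+17.32*np.sin(th),0*th+56]
      q=proj(f,np.concatenate([V[i]+(V[i+1]-V[i])*np.linspace(.1,.9,9)[:,None] for i in range(6)])).astype(np.float32)
      q1=q.reshape(6,9,2); t=q1[:,-1]-q1[:,0]; nn=np.stack([-t[:,1],t[:,0]],1)/np.linalg.norm(t,axis=1)[:,None]
      X=cv2.remap(gx,q[:,0].copy(),q[:,1].copy(),1).reshape(6,9);Y=cv2.remap(gy,q[:,0].copy(),q[:,1].copy(),1).reshape(6,9)
      best.append((float(np.abs((X*nn[:,:1]+Y*nn[:,1:]).mean(1)).sum()),dx,dy,int(a)))
b=sorted(best)[::-1]
for x in b[:10]: print(*x)
print({a:round(max(x[0] for x in b if x[3]==a)) for a in range(0,60,4)})
k=cams.boxes_of(f,'guard_knob');print([(x['conf'],atz(f,x['location'],105)) for x in k[:1]])
# two ring centres of spanner: hole = dark mat inside region
r=cams.regions_of(f,'spanner')[0]['region'];c,hh=cv2.findContours(r.astype(np.uint8),cv2.RETR_CCOMP,cv2.CHAIN_APPROX_NONE)
for i,x in enumerate(c):
    if hh[0][i][3]>=0 and len(x)>8: print('hole',len(x),atz(f,x.reshape(-1,2).mean(0),20))
for y in(150,200,250):
    xs=np.nonzero(r[y])[0]; print(y,atz(f,[[xs.mean(),y]],29))
```

```text
1187.892822265625 -1.0 0.0 18
1171.016357421875 -1.0 0.0 16
1169.0904541015625 -1.0 0.0 14
1164.1822509765625 -1.0 0.0 20
1135.5916748046875 -1.0 0.0 12
1134.7808837890625 -1.0 0.0 22
1097.664794921875 0.0 0.0 18
1091.5615234375 -1.0 0.0 24
1084.03955078125 -1.0 0.0 10
1082.294189453125 0.0 0.0 16
{0: 965, 4: 976, 8: 1030, 12: 1136, 16: 1171, 20: 1164, 24: 1092, 28: 991, 32: 944, 36: 900, 40: 870, 44: 834, 48: 849, 52: 895, 56: 936}
[(0.69, array([[608.62,   7.28, 105.  ]]))]
hole 47 [[452.76 313.45  20.  ]]
150 [[470.2  311.87  29.  ]]
200 [[514.84 308.4   29.  ]]
250 [[563.74 305.55  29.  ]]
```

```bash
python3 -c "
from cell import job; print(job.finish_job())"
```

```text
the job is handed in; nothing more can be done
None
```

The job is handed in at about 55 s: guard fully back, nut tight against its stop (final corner angle within about 1° of the stop), and spanner flat within about 2 mm of the mat's centre; on the second stroke the ring jammed on the nut after the stop, so I reseated the spanner and re-tightened, and I did not re-measure the other bench items.

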